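# Charge a hand deburring tub: load plugs, sieve in the beads, stir

### The job

Get a batch ready for deburring at the tube-welding bench: first put every steel tube plug lying on the bench into the grey tub, then pick up the bar sieve by its red handle and shake it level from side to side low over the tub until every blue bead has dropped into the tub while the copper-coloured offcuts stay in the sieve, and put the sieve back flat on its green mat. Then take the stirring paddle and, with its blades down among the beads near the bottom of the tub, stir at least three full circles, about 60 to 80 mm across, round the tub's centre, and stand the paddle upright again in the middle of its yellow pad. Keep the sieve from tipping over and do not disturb the screwdriver or the oil bottle.

Things in the scene. Friction and masses are not known exactly. Their poses are not given: they have to be found in the camera images.
- tub: Grey round steel tub, open at the top, fixed to the bench (place varies). 270 mm outside diameter, 75 mm high, walls 5 mm, inner floor 6 mm above the bench, inner diameter 260 mm (254 mm at the floor). Origin: centre of its underside, on the bench; z up.
- sieve_mat: Flat green mat, 170 x 210 x 3 mm, fixed, on which the sieve rests. Origin: centre of its underside; same axes as the sieve at the start.
- paddle_pad: Round yellow pad, 80 mm diameter, 3 mm thick, fixed, on which the paddle stands. Origin: centre of its underside.
- sieve: Rectangular open sieve, aluminium walls 48 mm high, 4 mm thick; 132 mm (its x) by 182 mm (its y, over the handle posts) outside, 0.35 kg. Origin: centre of its underside; z up. A bead leaves its groove only when the sieve is jerked briskly along its x (about 5 m/s2): strokes of some 50 mm at a mean 0.3 m/s or more, each reversed at once. Slow carrying leaves the beads in place. Handle: see sieve_handle.
- sieve_floor (a point): Centre of the sieve's floor, 23 mm above its underside, level with the bar tops. The floor is three pairs of 6 mm round bars along the sieve's y, at x = -49, 0 and +49 mm. The bars of a pair are 13 mm apart centre to centre, and beads rest in that groove; between the pairs are two open slots 30 mm wide, at x = -24 and +24 mm, through which beads drop.
- sieve_handle (a point): Middle of the sieve's red handle bar, 108 mm above the sieve's underside. The bar is 14 mm thick (sieve x), 26 mm high, 182 mm long (sieve y); pinch it from above across its thickness. Free space below it down to the offcuts' tops, about 45 mm.
- paddle: Stirring paddle standing upright, 150 mm tall, 0.15 kg: two crossed white blades, 40 mm across and 30 mm high, at the bottom, and a black square shaft 18 x 18 mm from 30 to 150 mm height, sides along its x and y. Origin: centre of its underside (the bottom of the blades); z up along the shaft.
- screwdriver: Bystander: screwdriver with red handle, 200 mm long, loose on the bench. Leave alone.
- oil_bottle: Bystander: yellow oil bottle, 52 mm diameter, 130 mm tall, loose on the bench. Leave alone.
- regulator: Bystander: black regulator block with a round gauge, 70 x 110 x 100 mm, fixed to the bench. Origin: centre of its underside.
- plug1: Turned steel tube plug (2 or 3 of them are present): a disc 56 mm diameter and 24 mm high with a spigot 36 mm diameter and 30 mm high on top, 54 mm tall in all, about 0.15 kg, standing disc down on the bench. Origin: centre of the disc's underside; z along the spigot.
- plug2: Turned steel tube plug (2 or 3 of them are present): a disc 56 mm diameter and 24 mm high with a spigot 36 mm diameter and 30 mm high on top, 54 mm tall in all, about 0.15 kg, standing disc down on the bench. Origin: centre of the disc's underside; z along the spigot.
- plug3: Turned steel tube plug (2 or 3 of them are present): a disc 56 mm diameter and 24 mm high with a spigot 36 mm diameter and 30 mm high on top, 54 mm tall in all, about 0.15 kg, standing disc down on the bench. Origin: centre of the disc's underside; z along the spigot.
- bead1_center (a point): Centre of a blue plastic bead, a ball of 24 mm diameter, 20 g (3 to 5 are present); at the start it rests in a groove of the sieve.
- bead2_center (a point): Centre of a blue plastic bead, a ball of 24 mm diameter, 20 g (3 to 5 are present); at the start it rests in a groove of the sieve.
- bead3_center (a point): Centre of a blue plastic bead, a ball of 24 mm diameter, 20 g (3 to 5 are present); at the start it rests in a groove of the sieve.
- bead4_center (a point): Centre of a blue plastic bead, a ball of 24 mm diameter, 20 g (3 to 5 are present); at the start it rests in a groove of the sieve.
- bead5_center (a point): Centre of a blue plastic bead, a ball of 24 mm diameter, 20 g (3 to 5 are present); at the start it rests in a groove of the sieve.
- offcut1: Copper-coloured offcut, a block 40 x 40 x 38 mm, 60 g, too large for the sieve's slots, lying in the sieve. Origin: centre of its underside.
- offcut2: Copper-coloured offcut, a block 40 x 40 x 38 mm, 60 g, too large for the sieve's slots, lying in the sieve. Origin: centre of its underside.
There are look-alikes about, which are no part of the job. There is more than one size of the sieve; the job needs the larger.

How it is judged:
On the way, in this order (a step that is already met when the one before it is completed fails the run):
1. every plug is in the tub (horizontal distance between each of plug1, plug2, plug3 and tub below 0.13 m and z of each of plug1, plug2, plug3 in the frame of tub below 0.05 m), for 0.2 s.
2. the sieve is held above the tub (horizontal distance between sieve and tub below 0.08 m and height (world z) of sieve above 0.07 m), for 0.05 s.
3. every bead has dropped into the tub and both offcuts are still in the sieve (horizontal distance between each of bead1_center, bead2_center, bead3_center, bead4_center, bead5_center and tub below 0.13 m and z of each of bead1_center, bead2_center, bead3_center, bead4_center, bead5_center in the frame of tub below 0.075 m and x of offcut1 in the frame of sieve between -0.065 and 0.065 m and y of offcut1 in the frame of sieve between -0.085 and 0.085 m and z of offcut1 in the frame of sieve between 0.005 and 0.08 m and x of offcut2 in the frame of sieve between -0.065 and 0.065 m and y of offcut2 in the frame of sieve between -0.085 and 0.085 m and z of offcut2 in the frame of sieve between 0.005 and 0.08 m), for 0.2 s.
4. the sieve is back flat on its mat (horizontal distance between sieve and sieve_mat below 0.045 m and height (world z) of sieve below 0.012 m and angle between sieve's own z axis and vertical below 0.1 rad), for 0.2 s.
5. stirring: the paddle's foot is at the bottom of the tub, on the far (+x) side of its centre (x of paddle in the frame of tub above 0.02 m and y of paddle in the frame of tub between -0.02 and 0.02 m and z of paddle in the frame of tub below 0.03 m), for 0.03 s.
6. stirring: it comes round to the near side (x of paddle in the frame of tub below -0.02 m and y of paddle in the frame of tub between -0.02 and 0.02 m and z of paddle in the frame of tub below 0.03 m), for 0.03 s.
7. stirring: it comes round to the left side (y of paddle in the frame of tub above 0.02 m and x of paddle in the frame of tub between -0.02 and 0.02 m and z of paddle in the frame of tub below 0.03 m), for 0.03 s.
8. stirring: it comes round to the right side (y of paddle in the frame of tub below -0.02 m and x of paddle in the frame of tub between -0.02 and 0.02 m and z of paddle in the frame of tub below 0.03 m), for 0.03 s.
At the end, for the whole second after the job is handed in: All present plugs and beads are in the tub; both offcuts are in the sieve; the sieve rests flat with its centre within 45 mm of its mat's centre; the paddle stands upright (within 7 degrees) and at rest with its foot on the pad, within 30 mm of the pad's centre (all of step 1 and all of step 3 and all of step 4 and horizontal distance between paddle and paddle_pad below 0.03 m and height (world z) of paddle below 0.01 m and angle between paddle's own z axis and vertical below 0.12 rad and linear speed of each of paddle, sieve below 0.03 m/s); the robot touches nothing.
It fails at once if the screwdriver or the oil bottle is moved more than 30 mm (distance of any of screwdriver, oil_bottle from where it was at the start of the episode above 0.03 m).
It fails at once if the sieve is tipped by more than 40 degrees (angle between sieve's own z axis and vertical above 0.7 rad).
Of plug1, plug2, plug3 only 2 to 3 are there at a start; the rules pass over those that are not, and their reading is None.
Of bead1, bead2, bead3, bead4, bead5 only 3 to 5 are there at a start; the rules pass over those that are not, and their reading is None.
At some moment in a run one of plug1, plug2, plug3 may be knocked a few centimetres aside while the robot is not near it.
It also fails if it takes over 210 s, if anything falls off the work surface, if the arm or the gripper's body presses on something with over 40 N, if the wrist force passes 120 N, or if a joint passes its speed limit or range.

### The arm

A 6-joint arm with a two-finger parallel gripper is mounted at the origin on the work surface. World frame = base frame: x ahead of the robot, y to its left, z up, the work surface at z = 0. Lengths are in m, angles in rad, forces in N, time in s.
With the tool pointing down it reaches from about 0.35 to 0.85 m from the base axis. Payload 8.1 kg.
Tool frame: the origin (TCP) lies between the finger pads; the fingertips stand 8 mm ahead of it and the grasp point (between the pads) lies 11 mm behind it (robot.tip_reach is the y of the fingertips in the tool frame, in m); y points along the fingers, z is the direction in which the jaws open and shut, and the axes are right-handed (so a half turn about y gives the same grasp; the last joint's range is limited). The gripper opens to 93 mm and grips with 3 to 60 N. Pads are 15 mm wide; open, the fingers measure 128 mm over their backs; the gripper's body (75 mm by 188 mm) begins 65 mm behind the grasp point.
Start: joints at [-1.282, 0.13, 1.488, -0, 1.523, -0.085], TCP at [0.219, -0.559, 0.227] pointing down, gripper open.
Joint ranges: [-2.96, 2.96], [-0.89, 2.26], [0.02, 2.5], [-1.34, 4.48], [0, 2.73], [-2.66, 2.66]. Speed limits (rad/s): [2.39, 2.39, 2.79, 3.14, 3.14, 3.14].

### API

Orientations are given as a rotation vector (axis times angle).
In Python, from plant import robot gives the robot as it stands.
- The arm moves only by the tool carry_out, never from a script. Its argument "increments" is a list of rows, each an object with "linear": the shift along the tool's x, y, z in m, a list of three; "yaw": the turn about the tool's y in rad. A call has 1 to 5 rows; each row is the pose to reach, as a shift and turn from the pose measured when the call began, along the tool's axes at that moment; what a row does not reach only later rows make up. A row lasts 1/8 s, in which the tool goes at most 62.5 mm and 10.7 degrees, less where a joint would pass 70% of its speed; a pose out of reach is approached as far as the arm can. A call with a gripper value outside its range is refused whole. "gripper" is the opening, from 0 (shut) to 1 (fully open), set as the call begins (left out, the last holds). The fingers move at their own pace and stop on an object; "newtons" is the grip in N (left out, the last holds). Time passes only in rows, so rows that repeat a pose let the fingers close. It gives the time, the measured TCP pose, the force and the opening at its end, in the units of the state.
- robot.read_state(): the state, without advancing time (a new reading comes with each control period).
- robot.read_camera(name): name is "side" or "top" or "wrist"; returns the picture (400x640x3 uint8, blue, green, red); there is no depth.
- robot.camera_params(name): a dict with "fov_y" (degrees; the focal length in pixels is half the picture's height over the tangent of half this angle, whatever the lens; pixels are square), "cx", "cy" (the principal point, pixels), "k1" (the pictures are not rectified: a ray, as slopes to the right and down, at radius r is drawn at 1 + k1 r^2 times it, then the intrinsics apply), "R" (3x3) and "t" (3): a world point X has camera coordinates R X + t. Camera axes: x right, y down, z forward; pixel columns grow to the right and rows downward; lengths in m; the calibration is good to about 2 mm. A picture is of the moment at which its call begins: read the wrist's pose just before it. camera_params takes no time and is no camera call; for the wrist camera it gives the pose at the moment of the call.
- robot.close_job(): hands the job in, once; it reports no verdict.
The state is a dict: "t": time; "q": joint angles; "dq": joint speeds; "joint_torque": joint torques, N m; "tool_pos": TCP position; "orientation": TCP orientation; "force": force on the tool from outside, world axes, zero at the start; "wrist_torque": the same for the moment, N m; "opening": finger opening in m.
Only numpy, scipy, OpenCV 4.12 (cv2) and the standard library are available. Lean on these libraries where they do the work, as an engineer would, in place of code of your own. Each camera call takes 0.05 s, during which the arm holds its last target.

## Working session

There is one attempt and no reset: what is moved stays moved. The work goes in short steps, Python scripts to look and compute and a tool call to move; the robot and the scene stay as the last step left them, time stands still between calls to the robot, and variables do not carry over. Pictures are saved under pics/ and viewed, and the job is handed in when it is done.

Besides the shell and the picture viewer there is one more tool, called in YAML: its name, and indented under it one key for each argument. carry_out: Moves the arm, as the interface text tells. Its arguments: {"type":"object","properties":{"increments":{"type":"array","items":{"type":"object","properties":{"linear":{"type":"array","items":{"type":"number"}},"yaw":{"type":"number"}}}},"gripper":{"type":"number"},"newtons":{"type":"number"}},"required":["increments"]}

```bash
ls; mkdir -p pics
cat > h.py <<'E'
import numpy as np, cv2
from plant import robot
from scipy.spatial.transform import Rotation as Ro
def snap(name,out):
    p=robot.camera_params(name); im=robot.read_camera(name); im=np.array(im); cv2.imwrite('pics/'+out+'.png',im); np.save('pics/'+out+'.npy',np.array([p],dtype=object),allow_pickle=True); return im,p
def load(out): return cv2.imread('pics/'+out+'.png'), np.load('pics/'+out+'.npy',allow_pickle=True)[0]
def K(p):
    f=200/np.tan(np.radians(p['fov_y'])/2); return np.array([[f,0,p['cx']],[0,f,p['cy']],[0,0,1.]])
def ray(p,uv):
    d=np.array([p['k1'],0,0,0,0.])
    xy=cv2.undistortPoints(np.array(uv,float).reshape(-1,1,2),K(p),d).reshape(-1,2)
    R=np.array(p['R']);t=np.array(p['t'])
    D=np.c_[xy,np.ones(len(xy))]@R
    return -R.T@t, D/np.linalg.norm(D,axis=1)[:,None]
def plane(p,uv,z):
    c,D=ray(p,uv); return c+D*((z-c[2])/D[:,2])[:,None]
def tri(p1,u1,p2,u2):
    c1,d1=ray(p1,[u1]);c2,d2=ray(p2,[u2]);d1=d1[0];d2=d2[0]
    s=np.linalg.lstsq(np.c_[d1,-d2],c2-c1,rcond=None)[0]
    a=c1+s[0]*d1;b=c2+s[1]*d2
    return (a+b)/2,np.linalg.norm(a-b)
def proj(p,X):
    r,_=cv2.projectPoints(np.array(X,float).reshape(-1,1,3),cv2.Rodrigues(np.array(p['R']))[0],np.array(p['t'],float),K(p),np.array([p['k1'],0,0,0,0.]))
    return r.reshape(-1,2)
def togo(X,yawaxis=None):
    s=robot.read_state(); R=Ro.from_rotvec(s['orientation']).as_matrix()
    return R.T@(np.array(X)-np.array(s['tool_pos']))
def st():
    s=robot.read_state(); R=Ro.from_rotvec(s['orientation']).as_matrix()
    print('t',s['t'],'pos',np.round(s['tool_pos'],4),'x',np.round(R[:,0],3),'y',np.round(R[:,1],3),'z',np.round(R[:,2],3),'F',np.round(s['force'],1),'op',round(s['opening'],4),'q',np.round(s['q'],2))
E
python3 - <<'E'
from h import *
st()
for n in ['top','side','wrist']: 
    im,p=snap(n,n+'0'); print(n,p)
E
```

```text
pics
t 0.0 pos [ 0.219  -0.558   0.2256] x [-0.931 -0.365 -0.   ] y [-0.     0.002 -1.   ] z [ 0.365 -0.931 -0.002] F [0.1 0.3 0.5] op 0.093 q [-1.28  0.13  1.49  0.    1.52 -0.09]
top {'fov_y': 44.22668766004069, 'cx': 319.82598002733425, 'cy': 197.00276405673705, 'k1': -0.11761397299616207, 'R': array([[ 0.028759  , -0.99958545,  0.00135687],
       [-0.98335223, -0.02853555, -0.17945503],
       [ 0.17941935,  0.00382666, -0.98376524]]), 't': array([-0.03559783,  0.53561524,  1.30868489])}
side {'fov_y': 49.096959197360334, 'cx': 314.530635609746, 'cy': 201.20744990702354, 'k1': 0.040705187139848144, 'R': array([[-0.71260638, -0.70143479,  0.01346772],
       [-0.43417999,  0.42585371, -0.79381128],
       [ 0.55107157, -0.5715224 , -0.60801502]]), 't': array([0.33951669, 0.30503363, 1.16528071])}
wrist {'fov_y': 62.62153859300508, 'cx': 322.51701606603757, 'cy': 199.20194018729723, 'k1': -0.024182673014701995, 'R': array([[ 3.65951429e-01, -9.30633814e-01, -5.06353125e-04],
       [-8.93500671e-01, -3.51501690e-01,  2.79469342e-01],
       [-2.60261604e-01, -1.01819778e-01, -9.60154482e-01]]), 't': array([-0.60049837, -0.03323906,  0.38975728])}
```

View pics/top0.png

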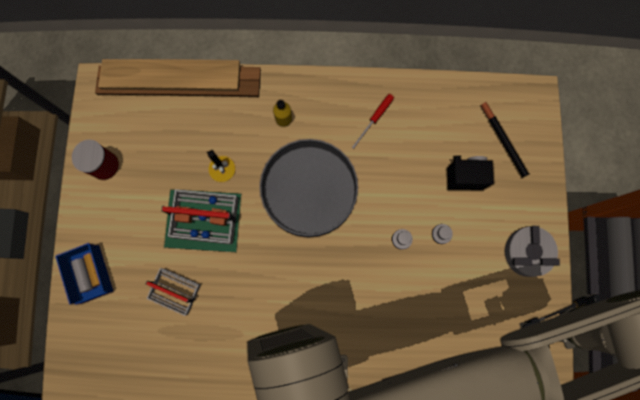

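View pics/side0.png

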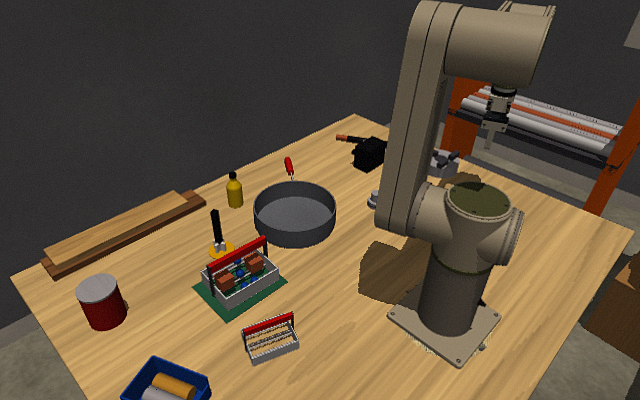

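View pics/wrist0.png

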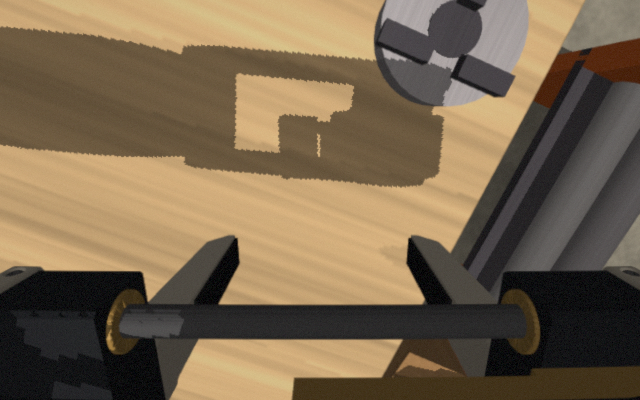

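Top view: tub (309,188), larger sieve on green mat (202,220), small look-alike sieve (173,291), paddle leaning in view on its yellow pad (222,169), plugs (402,239) and (442,233), chuck (532,250), regulator (470,173), bottle (283,113), screwdriver (375,118). Next: crops.

Run:
```python
from h import *
im,p=load('top0'); s,ps=load('side0')
def crop(i,x0,y0,x1,y1,k): return cv2.resize(i[y0:y1,x0:x1],None,fx=k,fy=k,interpolation=cv2.INTER_CUBIC)
a=crop(im,380,130,580,280,4); cv2.imwrite('pics/c1.png',a)
a=crop(im,140,140,260,250,5); b=crop(s,180,170,340,320,4); cv2.imwrite('pics/c2.png',a);cv2.imwrite('pics/c3.png',b)
a=crop(s,310,120,490,250,4);cv2.imwrite('pics/c4.png',a)
for n,uv,z in [('tubrim',(309,188),.075),('plugA',(402,238),.054),('plugB',(442,232),.054),('gaugething',(478,160),.054),('chuck',(532,250),.05),('pad',(222,169),.003),('bottle',(283,116),.06),('mat',(202,221),.003),('hleft',(163,209),.108),('hright',(238,215),.108),('reg',(470,170),.1)]:
    print(n,plane(p,[uv],z)[0].round(3))
```

```text
tubrim [0.556 0.01  0.075]
plugA [ 0.429 -0.247  0.054]
plugB [ 0.448 -0.357  0.054]
gaugething [ 0.655 -0.463  0.054]
chuck [ 0.404 -0.612  0.05 ]
pad [0.619 0.266 0.003]
bottle [0.764 0.091 0.06 ]
mat [0.466 0.313 0.003]
hleft [0.481 0.395 0.108]
hright [0.471 0.193 0.108]
reg [ 0.613 -0.425  0.1  ]
```

View pics/c1.png

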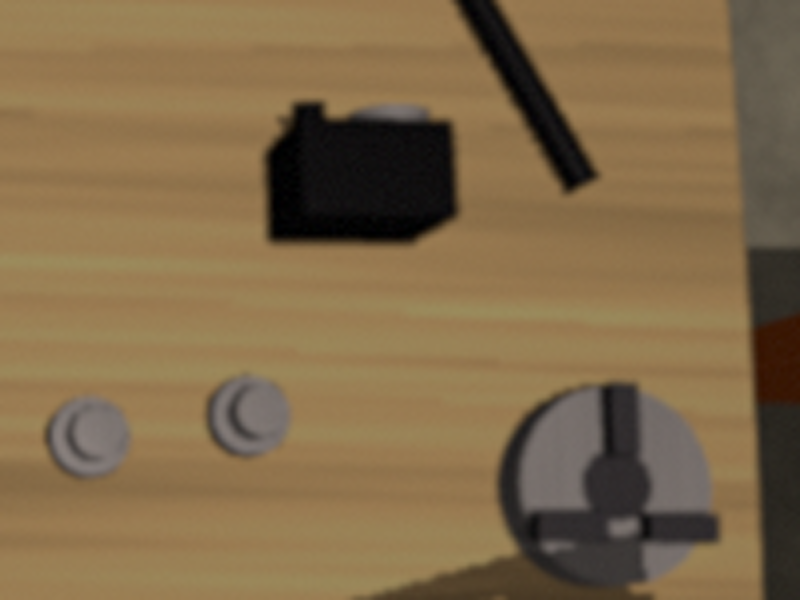

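View pics/c2.png

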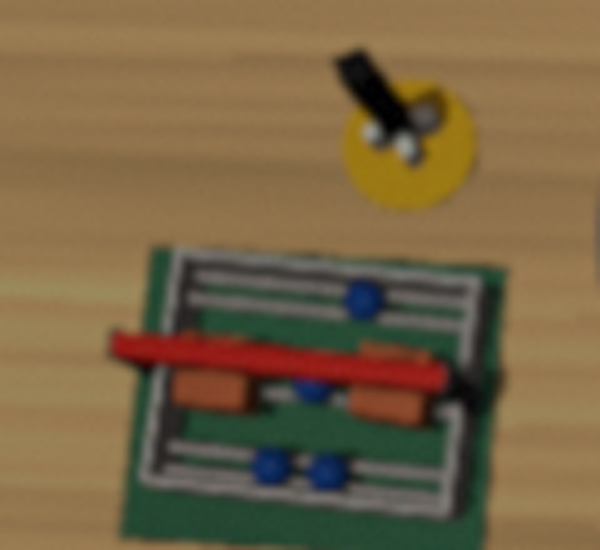

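View pics/c3.png

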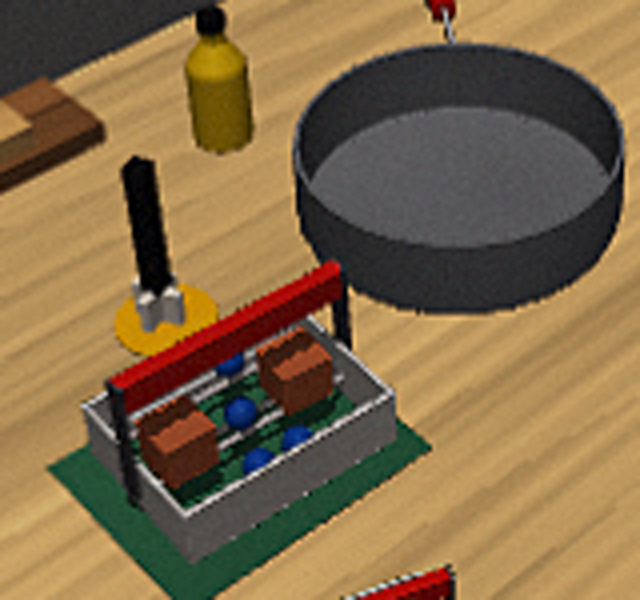

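View pics/c4.png

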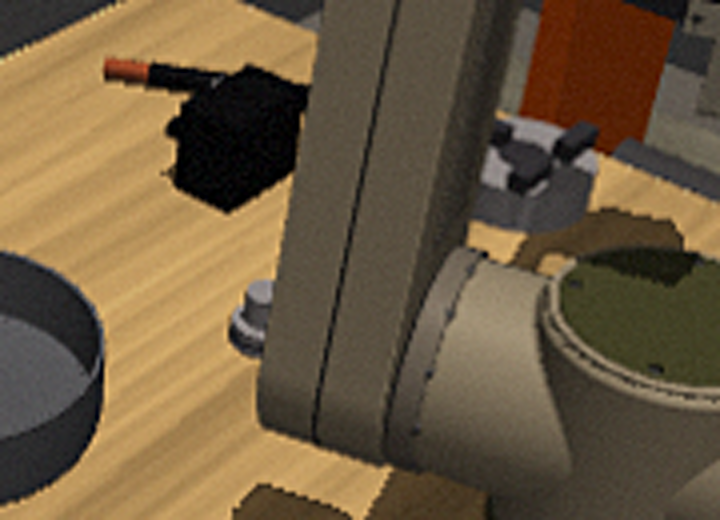

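Candidates: plugs = (402,239) and (442,233), not the chuck (532,250) or the gauge (478,160). Sieve = (202,220) on the green mat with 4 beads, not the small one (173,291). Paddle = (222,169). The crops confirm each choice. A third plug may be hidden by the arm, so I'll move the arm over the plugs and look again.

carry_out:
  increments:
    - {"linear": [-0.05,-0.01,-0.025]}
    - {"linear": [-0.1,-0.02,-0.05]}
    - {"linear": [-0.15,-0.03,-0.08]}
    - {"linear": [-0.2,-0.03,-0.105]}
    - {"linear": [-0.25,-0.03,-0.13]}
  gripper: 0.8

```text
$.increments[0]: bad value
```

Run:
```python
from h import *
st()
for n in ['top','side','wrist']: 
    im,p=snap(n,n+'1')
    if n=='wrist': print(-np.array(p['R']).T@np.array(p['t']))
```

```text
t 0.15 pos [ 0.219  -0.5582  0.2258] x [-0.931 -0.365 -0.   ] y [-0.     0.001 -1.   ] z [ 0.365 -0.931 -0.001] F [-0.  -0.1 -0.2] op 0.0929 q [-1.28  0.13  1.49  0.    1.52 -0.09]
[ 0.29152761 -0.53095809  0.38364616]
```

View pics/wrist1.png

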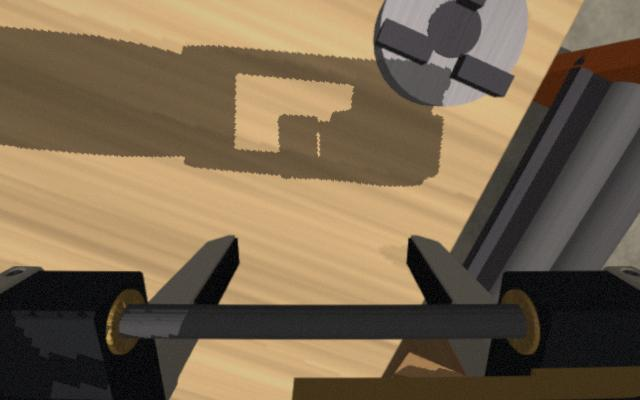

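View pics/top1.png

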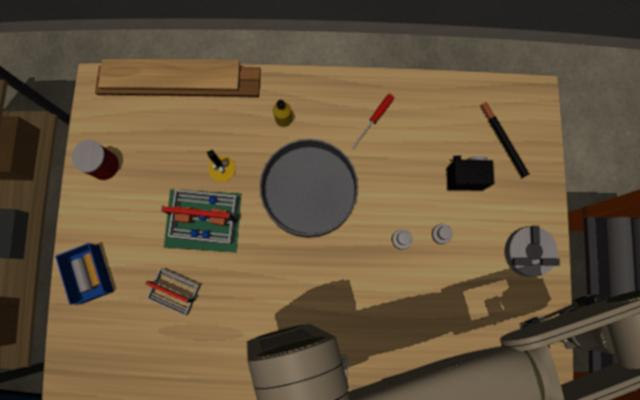

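View pics/side1.png

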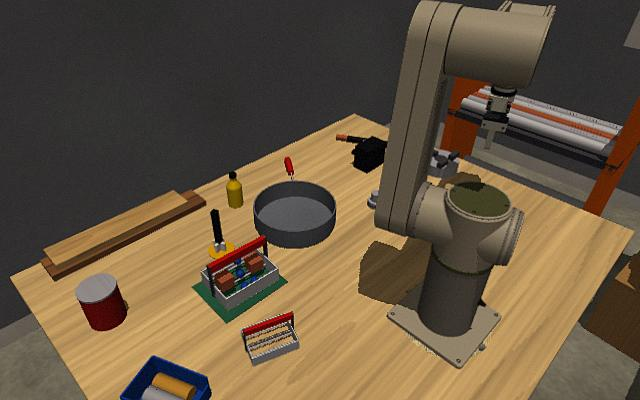

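The rows were refused, presumably because yaw was missing; the views show nothing changed. I'll include yaw.

carry_out:
  increments:
    - {"linear": [-0.05,-0.01,-0.025],"yaw": 0}
    - {"linear": [-0.1,-0.02,-0.05],"yaw": 0}
    - {"linear": [-0.15,-0.03,-0.08],"yaw": 0}
    - {"linear": [-0.2,-0.03,-0.105],"yaw": 0}
    - {"linear": [-0.25,-0.03,-0.13],"yaw": 0}
  gripper: 0.8

```text
t: 0.92
tool_pos: [0.4054, -0.3447, 0.2568]
orientation: [-0.381, 2.017, -2.017]
force: [0.4, -0.7, -0.4]
opening: 0.0742
```

Run:
```python
from h import *
st()
for n in ['top','side','wrist']: 
    im,p=snap(n,n+'1')
    if n=='wrist': print(-np.array(p['R']).T@np.array(p['t']))
```

```text
t 0.925 pos [ 0.4054 -0.3447  0.2568] x [-0.931 -0.365 -0.   ] y [ 0. -0. -1.] z [ 0.365 -0.931  0.   ] F [ 0.4 -0.7 -0.4] op 0.0742 q [-0.8  -0.07  1.63  0.    1.57  0.4 ]
[ 0.47948967 -0.31458426  0.4142539 ]
```

View pics/wrist1.png

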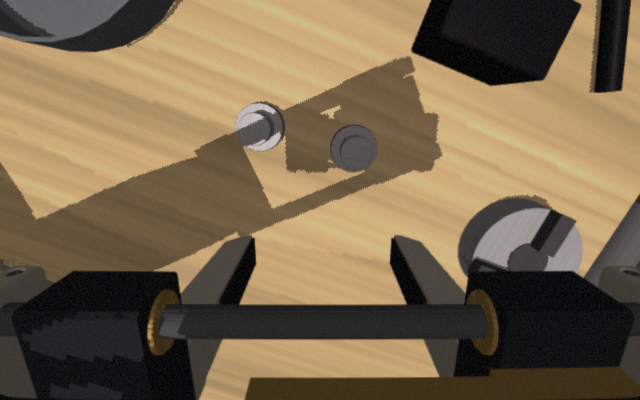

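View pics/top1.png

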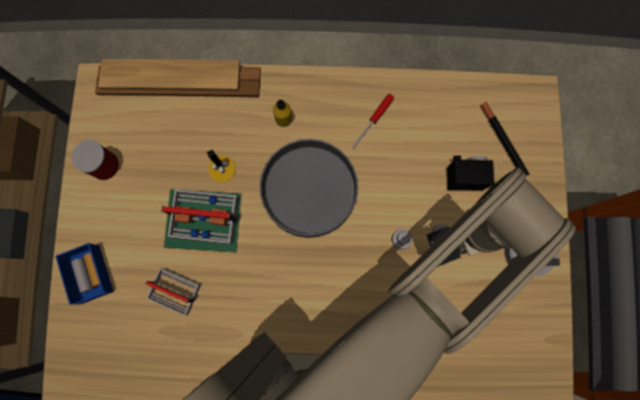

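View pics/side1.png

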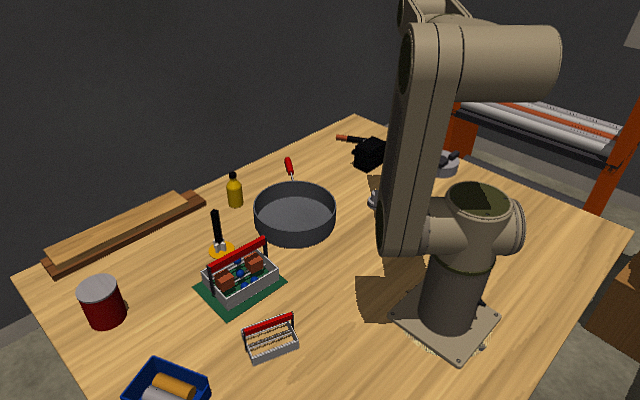

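Wrist view: plug A at about (259,126) and plug B at about (354,148), spigot tops visible; the tub is at top left. I'll locate the discs and spigots more precisely.

Run:
```python
from h import *
w,pw=load('wrist1'); t,pt=load('top0')
a=cv2.resize(w[90:190,220:400],None,fx=4.4,fy=4.4,interpolation=cv2.INTER_CUBIC)
b=cv2.resize(t[215:260,380:465],None,fx=8,fy=8,interpolation=cv2.INTER_CUBIC)
cv2.imwrite('pics/w1c.png',a);cv2.imwrite('pics/t1c.png',b)
```

```text
(no output)
```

View pics/w1c.png

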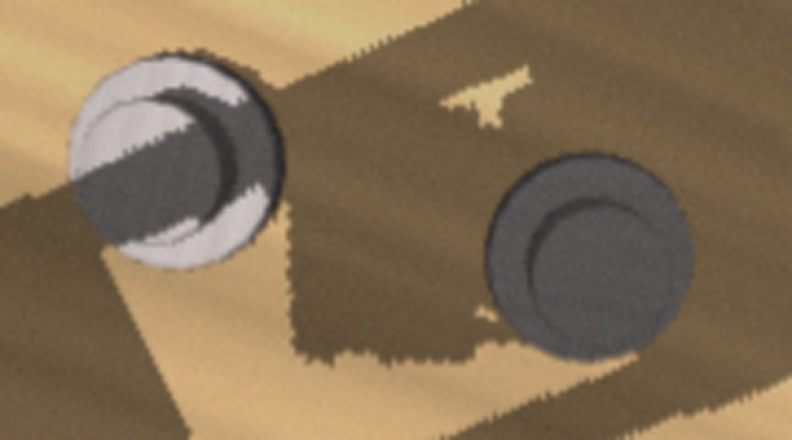

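View pics/t1c.png

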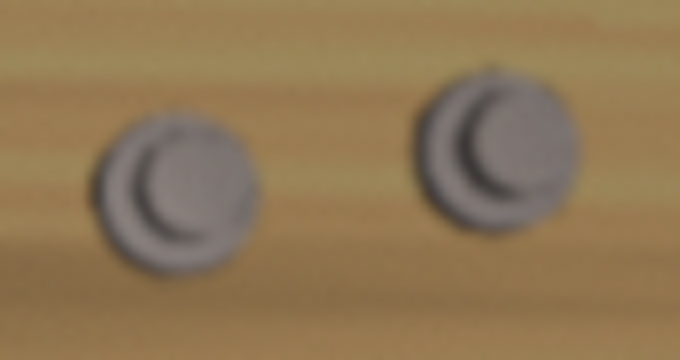

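Run:
```python
from h import *
w,pw=load('wrist1'); t,pt=load('top0')
for n,uw,ut,ud in [('A',(253.9,129.1),(405,238.3),(260,126.8)),('B',(356.6,153.2),(445.6,232.5),(354.3,148))]:
    print(n,tri(pw,uw,pt,ut),plane(pw,[uw],.054),plane(pt,[ut],.054),plane(pw,[ud],.024))
```

```text
A (array([ 0.42817655, -0.25511996,  0.05223143]), np.float64(0.00031011094115689075)) [[ 0.42830188 -0.25550047  0.054     ]] [[ 0.42812197 -0.25472335  0.054     ]] [[ 0.42916125 -0.25635172  0.024     ]]
B (array([ 0.44608973, -0.36719586,  0.05592899]), np.float64(0.00218523363211431)) [[ 0.44540077 -0.36847153  0.054     ]] [[ 0.44677949 -0.36668367  0.054     ]] [[ 0.4472083  -0.36798492  0.024     ]]
```

Run:
```python
from h import *
print(togo([.4465,-.3675,.036]).round(4))
t,pt=load('top0'); s,ps=load('side0')
g=cv2.cvtColor(t,cv2.COLOR_BGR2HSV)
m=((g[...,1]<80)).astype(np.uint8)*255
m[:, :255]=0; m[:,365:]=0; m[:130]=0; m[245:]=0
m=cv2.morphologyEx(m,cv2.MORPH_CLOSE,np.ones((5,5)))
c=max(cv2.findContours(m,0,1)[0],key=cv2.contourArea); e=cv2.fitEllipse(c); print(e)
# outer rim radius fits: project circle
best=None
from scipy.optimize import least_squares
th=np.linspace(0,2*np.pi,60)
for z in (.075,):
    hull=plane(pt,c.reshape(-1,2).astype(float),z)
    A=np.c_[2*hull[:,:2],np.ones(len(hull))]; x=np.linalg.lstsq(A,(hull[:,:2]**2).sum(1),rcond=None)[0]; print(x[:2],np.sqrt(x[2]+x[0]**2+x[1]**2))
ov=t.copy()
for cx in [(x[0],x[1])]:
    for r,z,col in [(.135,.075,(0,255,0)),(.13,.075,(0,255,255)),(.127,.006,(255,0,255))]:
        P=np.c_[cx[0]+r*np.cos(th),cx[1]+r*np.sin(th),0*th+z]
        cv2.polylines(ov,[proj(pt,P).round().astype(int)],True,col,1)
        cv2.polylines(s,[proj(ps,P).round().astype(int)],True,col,1)
cv2.imwrite('pics/tub.png',np.hstack([cv2.resize(ov[130:250,250:370],None,fx=3,fy=3),cv2.resize(s[160:280,235:355],None,fx=3,fy=3)]))
```

```text
[-0.0291  0.2205  0.0369]
((308.4955139160156, 187.3092803955078), (96.72099304199219, 97.2088851928711), 94.92466735839844)
[0.55989483 0.01144608] 0.1330236943645344
```

View pics/tub.png

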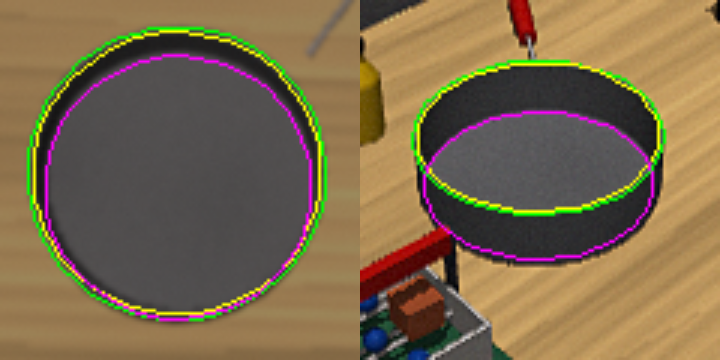

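The tub overlays agree in both views; its centre is (0.559, 0.011). Now I'll descend on plug B.

carry_out:
  increments:
    - {"linear": [-0.029,0.03,0.037],"yaw": 0}
    - {"linear": [-0.029,0.08,0.037],"yaw": 0}
    - {"linear": [-0.029,0.13,0.037],"yaw": 0}
    - {"linear": [-0.029,0.16,0.037],"yaw": 0}
    - {"linear": [-0.029,0.17,0.037],"yaw": 0}

```text
t: 1.7
tool_pos: [0.4443, -0.3675, 0.0838]
orientation: [-0.387, 2.02, -2.012]
force: [-0.3, -0.4, -0.0]
opening: 0.0744
```

Run:
```python
from h import *
st()
snap('wrist','wrist2'); print(togo([.4465,-.3675,.036]).round(4))
```

```text
t 1.7 pos [ 0.4443 -0.3675  0.0838] x [-0.93  -0.368  0.002] y [-0.003  0.003 -1.   ] z [ 0.368 -0.93  -0.004] F [-0.3 -0.4 -0. ] op 0.0744 q [-0.78  0.19  1.7   0.    1.27  0.41]
[-0.0017  0.048   0.0007]
```

View pics/wrist2.png

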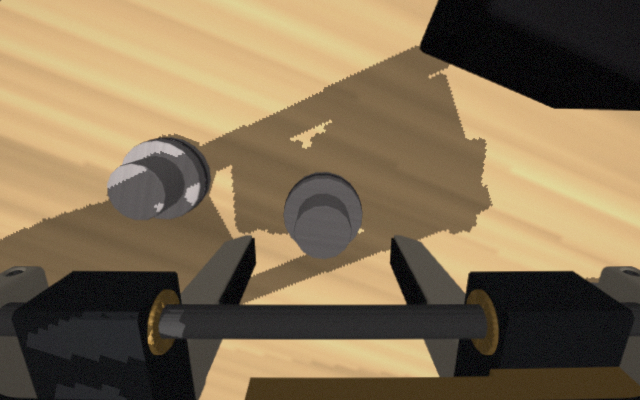

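Plug B sits at (322,232), midway between the fingers. I'll go down and grip.

carry_out:
  increments:
    - {"linear": [-0.002,0.02,0.001],"yaw": 0}
    - {"linear": [-0.002,0.04,0.001],"yaw": 0}
    - {"linear": [-0.002,0.048,0.001],"yaw": 0}
    - {"linear": [-0.002,0.048,0.001],"yaw": 0}

```text
t: 2.25
tool_pos: [0.4464, -0.3672, 0.0352]
orientation: [-0.388, 2.021, -2.012]
force: [0.0, 0.1, 0.4]
opening: 0.0744
```

carry_out:
  increments:
    - {"linear": [0,0,0],"yaw": 0}
    - {"linear": [0,0,0],"yaw": 0}
    - {"linear": [0,0,0],"yaw": 0}
    - {"linear": [0,0,0],"yaw": 0}
  gripper: 0.1
  newtons: 30

```text
t: 2.75
tool_pos: [0.4466, -0.3673, 0.0354]
orientation: [-0.387, 2.021, -2.012]
force: [-0.1, -0.0, 0.3]
opening: 0.0392
```

Run:
```python
from h import *
st()
```

```text
t 2.75 pos [ 0.4466 -0.3673  0.0354] x [-0.93  -0.368  0.002] y [-0.003  0.004 -1.   ] z [ 0.368 -0.93  -0.005] F [-0.1 -0.   0.3] op 0.0392 q [-0.78  0.25  1.72  0.    1.18  0.42]
```

carry_out:
  increments:
    - {"linear": [0,0,0],"yaw": 0}
    - {"linear": [0,-0.01,0],"yaw": 0}
    - {"linear": [0,-0.05,0],"yaw": 0}
    - {"linear": [0,-0.1,0],"yaw": 0}
    - {"linear": [0,-0.12,0],"yaw": 0}

```text
t: 3.38
tool_pos: [0.4484, -0.3692, 0.1598]
orientation: [-0.384, 2.014, -2.015]
force: [0.1, 0.4, -2.7]
opening: 0.0356
```

Run:
```python
from h import *
st()
snap('wrist','wrist3'); print(togo([.652,.011,.15]).round(4),togo([.466,.011,.15]).round(4))
```

```text
t 3.375 pos [ 0.4484 -0.3692  0.1598] x [-0.93  -0.368 -0.001] y [ 0.001 -0.    -1.   ] z [ 0.368 -0.93   0.001] F [ 0.1  0.4 -2.7] op 0.0356 q [-0.78  0.12  1.62  0.    1.4   0.42]
[-0.3291  0.011  -0.279 ] [-0.1561  0.0107 -0.3475]
```

View pics/wrist3.png

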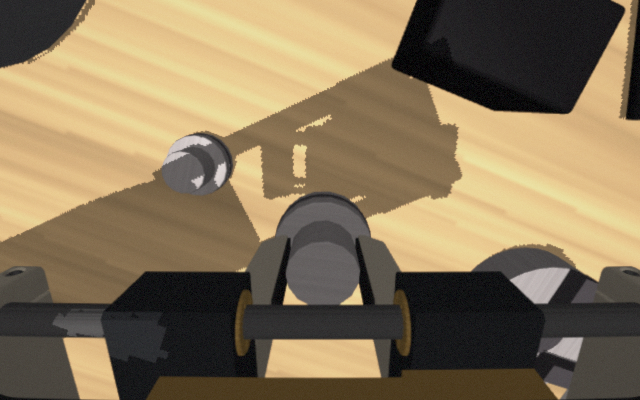

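Held; opening 35.6 mm matches the 36 mm spigot. On to the far side of the tub.

carry_out:
  increments:
    - {"linear": [-0.035,0,-0.03],"yaw": 0.05}
    - {"linear": [-0.08,0,-0.07],"yaw": 0.13}
    - {"linear": [-0.125,0,-0.11],"yaw": 0.22}
    - {"linear": [-0.17,0,-0.15],"yaw": 0.31}
    - {"linear": [-0.21,0,-0.19],"yaw": 0.38}

```text
t: 4.05
tool_pos: [0.5739, -0.1134, 0.1593]
orientation: [-0.006, -2.218, 2.22]
force: [1.0, 0.4, -1.9]
opening: 0.0355
```

Run:
```python
from h import *
st()
print(togo([.652,.011,.15]).round(4))
```

```text
t 4.05 pos [ 0.5739 -0.1134  0.1593] x [-1.     0.005  0.   ] y [-0.    -0.001 -1.   ] z [-0.005 -1.     0.001] F [ 1.   0.4 -1.9] op 0.0355 q [-0.28  0.13  1.61 -0.    1.4   1.29]
[-0.0774  0.0091 -0.1248]
```

carry_out:
  increments:
    - {"linear": [-0.025,0,-0.04],"yaw": 0}
    - {"linear": [-0.05,0,-0.08],"yaw": 0}
    - {"linear": [-0.077,0.01,-0.12],"yaw": 0}
    - {"linear": [-0.077,0.04,-0.125],"yaw": 0}
    - {"linear": [-0.077,0.075,-0.125],"yaw": 0}

```text
t: 4.68
tool_pos: [0.6513, 0.0124, 0.0818]
orientation: [-0.002, -2.218, 2.22]
force: [0.1, -0.3, -0.4]
opening: 0.0353
```

Run:
```python
from h import *
st()
print(togo([.652,.011,.044]).round(4))
```

```text
t 4.675 pos [0.6513 0.0124 0.0818] x [-1.     0.003  0.001] y [-0.001 -0.001 -1.   ] z [-0.003 -1.     0.001] F [ 0.1 -0.3 -0.4] op 0.0353 q [-0.06  0.37  1.48 -0.    1.29  1.52]
[-0.0008  0.0378  0.0013]
```

carry_out:
  increments:
    - {"linear": [0,0.02,0.001],"yaw": 0}
    - {"linear": [0,0.035,0.001],"yaw": 0}
    - {"linear": [0,0.037,0.001],"yaw": 0}

```text
t: 5.05
tool_pos: [0.6505, 0.0111, 0.0436]
orientation: [-0.001, -2.217, 2.219]
force: [0.5, 0.1, -1.4]
opening: 0.0354
```

carry_out:
  increments:
    - {"linear": [0,0,0],"yaw": 0}
    - {"linear": [0,0,0],"yaw": 0}
    - {"linear": [0,-0.05,0],"yaw": 0}
    - {"linear": [0,-0.1,0],"yaw": 0}
    - {"linear": [0,-0.16,0],"yaw": 0}
  gripper: 0.6

```text
t: 5.68
tool_pos: [0.6506, 0.0112, 0.2056]
orientation: [-0.001, -2.217, 2.219]
force: [2.4, -0.6, 0.2]
opening: 0.0555
```

Run:
```python
from h import *
st(); snap('wrist','wrist4'); snap('top','top4')
print(togo([.428,-.2555,.20]).round(4))
```

```text
t 5.675 pos [0.6506 0.0112 0.2056] x [-1.     0.004  0.003] y [-0.003 -0.001 -1.   ] z [-0.004 -1.     0.001] F [ 2.4 -0.6  0.2] op 0.0555 q [-0.06  0.28  1.36 -0.    1.51  1.51]
[0.2269 0.0124 0.2673]
```

View pics/wrist4.png

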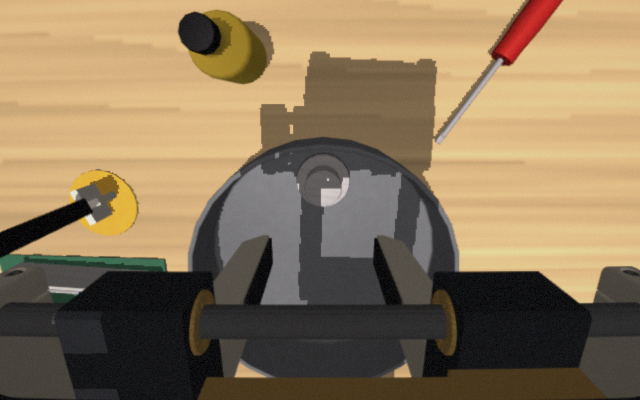

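View pics/top4.png

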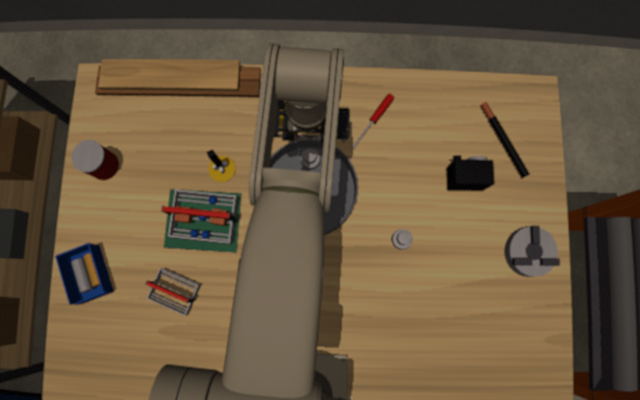

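Plug B stands in the tub at wrist (323,180). Plug A is still at top (402,239), and no third plug shows anywhere in the now uncovered area. Next is plug A.

carry_out:
  increments:
    - {"linear": [0.04,0,0.045],"yaw": 0}
    - {"linear": [0.08,0,0.09],"yaw": 0}
    - {"linear": [0.12,0.0,0.14],"yaw": 0}
    - {"linear": [0.16,0.0,0.185],"yaw": 0}
    - {"linear": [0.2,0.0,0.23],"yaw": 0}
  gripper: 0.85

```text
t: 6.4
tool_pos: [0.4539, -0.2198, 0.2139]
orientation: [0.021, 2.212, -2.219]
force: [0.5, -0.8, 0.2]
opening: 0.0791
```

Run:
```python
from h import *
st(); print(togo([.428,-.2555,.036]).round(4))
```

```text
t 6.4 pos [ 0.4539 -0.2198  0.2139] x [-1.     0.004 -0.015] y [ 0.015 -0.003 -1.   ] z [-0.004 -1.     0.003] F [ 0.5 -0.8  0.2] op 0.0791 q [-0.56 -0.14  1.78  0.01  1.49  1.02]
[0.0285 0.1776 0.0352]
```

carry_out:
  increments:
    - {"linear": [0.027,0.02,0.035],"yaw": 0}
    - {"linear": [0.027,0.07,0.035],"yaw": 0}
    - {"linear": [0.027,0.11,0.035],"yaw": 0}
    - {"linear": [0.028,0.125,0.035],"yaw": 0}
    - {"linear": [0.028,0.13,0.035],"yaw": 0}

```text
t: 7.02
tool_pos: [0.4281, -0.2552, 0.084]
orientation: [0.022, 2.211, -2.219]
force: [0.4, 0.8, -0.0]
opening: 0.0793
```

Run:
```python
from h import *
st();snap('wrist','wrist5'); print(togo([.428,-.2555,.036]).round(4))
```

```text
t 7.025 pos [ 0.4281 -0.2552  0.084 ] x [-1.     0.004 -0.016] y [ 0.016 -0.003 -1.   ] z [-0.004 -1.     0.003] F [ 0.4  0.8 -0. ] op 0.0793 q [-0.65 -0.04  1.93  0.01  1.23  0.93]
[ 0.0012  0.0482 -0.0001]
```

View pics/wrist5.png

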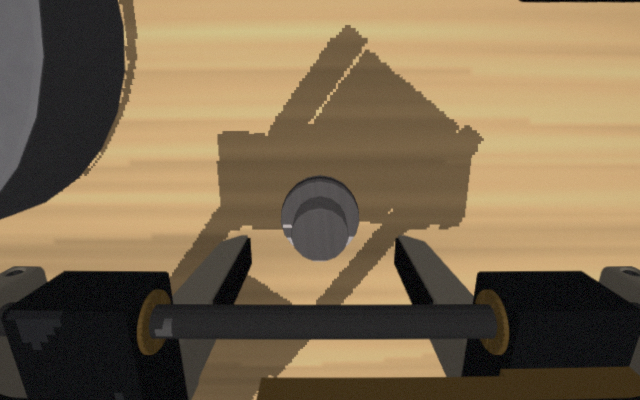

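Plug A at (320,232) is centred between the fingers.

carry_out:
  increments:
    - {"linear": [0.001,0.02,0],"yaw": 0}
    - {"linear": [0.001,0.04,0],"yaw": 0}
    - {"linear": [0.001,0.048,0],"yaw": 0}
    - {"linear": [0.001,0.048,0],"yaw": 0}
    - {"linear": [0.001,0.048,0],"yaw": 0}

```text
t: 7.7
tool_pos: [0.429, -0.2561, 0.0375]
orientation: [0.024, 2.208, -2.22]
force: [0.0, 1.5, 0.2]
opening: 0.0793
```

carry_out:
  increments:
    - {"linear": [0,0,0],"yaw": 0}
    - {"linear": [0,0,0],"yaw": 0}
    - {"linear": [0,0,0],"yaw": 0}
    - {"linear": [0,0,0],"yaw": 0}
    - {"linear": [0,0,0],"yaw": 0}
  gripper: 0.1

```text
t: 8.32
tool_pos: [0.429, -0.2559, 0.0374]
orientation: [0.023, 2.209, -2.219]
force: [-1.1, 0.2, 1.0]
opening: 0.0354
```

carry_out:
  increments:
    - {"linear": [0,0,0],"yaw": 0}
    - {"linear": [0,-0.01,0],"yaw": 0}
    - {"linear": [0,-0.05,0],"yaw": 0}
    - {"linear": [0,-0.1,0],"yaw": 0}
    - {"linear": [0,-0.12,0],"yaw": 0}

```text
t: 8.95
tool_pos: [0.4281, -0.2564, 0.1615]
orientation: [0.028, 2.203, -2.221]
force: [0.7, -0.9, -2.9]
opening: 0.0355
```

Run:
```python
from h import *
st();print(togo([.466,.011,.15]).round(4))
```

```text
t 8.95 pos [ 0.4281 -0.2564  0.1615] x [-1.     0.003 -0.022] y [ 0.022 -0.008 -1.   ] z [-0.003 -1.     0.008] F [ 0.7 -0.9 -2.9] op 0.0355 q [-0.65 -0.13  1.87  0.01  1.38  0.93]
[-0.0368  0.0103 -0.2676]
```

carry_out:
  increments:
    - {"linear": [-0.01,0,-0.045],"yaw": 0}
    - {"linear": [-0.02,0,-0.1],"yaw": 0}
    - {"linear": [-0.03,0.0,-0.155],"yaw": 0}
    - {"linear": [-0.037,0.0,-0.21],"yaw": 0}
    - {"linear": [-0.037,0.0,-0.262],"yaw": 0}

```text
t: 9.57
tool_pos: [0.4661, 0.0073, 0.161]
orientation: [0.029, 2.203, -2.22]
force: [0.5, 0.6, -1.5]
opening: 0.0359
```

Run:
```python
from h import *
st();print(togo([.466,.011,.045]).round(4))
```

```text
t 9.575 pos [0.4661 0.0073 0.161 ] x [-1.     0.003 -0.023] y [ 0.023 -0.008 -1.   ] z [-0.003 -1.     0.008] F [ 0.5  0.6 -1.5] op 0.0359 q [-0.09 -0.22  1.95 -0.01  1.39  1.49]
[ 0.0028  0.1159 -0.0046]
```

carry_out:
  increments:
    - {"linear": [0.001,0.03,-0.004],"yaw": 0}
    - {"linear": [0.001,0.065,-0.004],"yaw": 0}
    - {"linear": [0.002,0.095,-0.004],"yaw": 0}
    - {"linear": [0.003,0.112,-0.004],"yaw": 0}
    - {"linear": [0.003,0.115,-0.004],"yaw": 0}

```text
t: 10.2
tool_pos: [0.4649, 0.0103, 0.0452]
orientation: [0.027, 2.204, -2.221]
force: [0.7, 0.1, -0.7]
opening: 0.0356
```

carry_out:
  increments:
    - {"linear": [0,0,0],"yaw": 0}
    - {"linear": [0,0,0],"yaw": 0}
    - {"linear": [0,-0.05,0],"yaw": 0}
    - {"linear": [0,-0.1,0],"yaw": 0}
    - {"linear": [0,-0.16,0],"yaw": 0}
  gripper: 0.6

```text
t: 10.82
tool_pos: [0.4613, 0.0116, 0.2073]
orientation: [0.028, 2.204, -2.221]
force: [1.1, -0.0, -0.1]
opening: 0.0554
```

Run:
```python
from h import *
st();print(togo([.466,.3,.25]).round(4)); snap('wrist','wrist6'); snap('side','side6'); snap('top','top6')
```

```text
t 10.825 pos [0.4613 0.0116 0.2073] x [-1.     0.003 -0.021] y [ 0.021 -0.008 -1.   ] z [-0.004 -1.     0.008] F [ 1.1 -0.  -0.1] op 0.0554 q [-0.08 -0.27  1.9  -0.01  1.48  1.49]
[-0.0046 -0.0448 -0.2881]
```

View pics/wrist6.png

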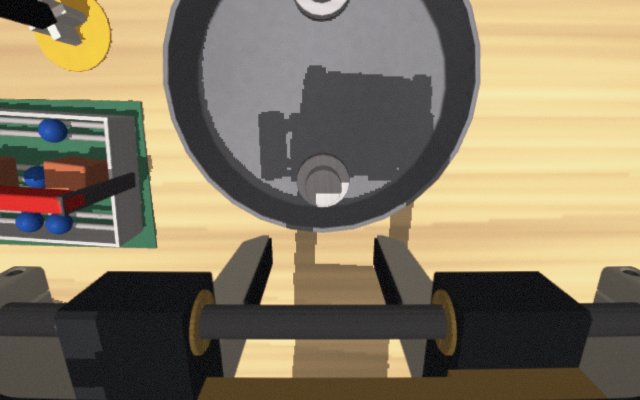

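View pics/side6.png

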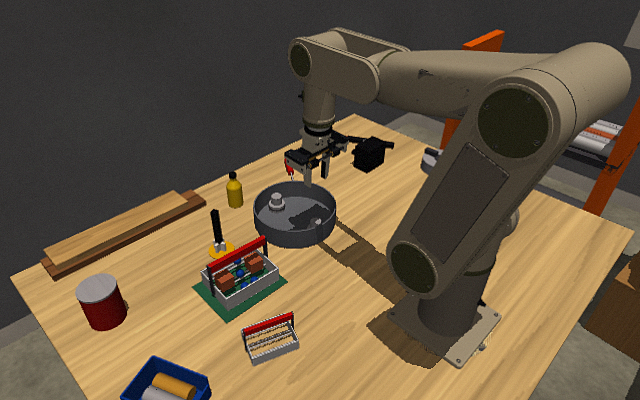

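View pics/top6.png

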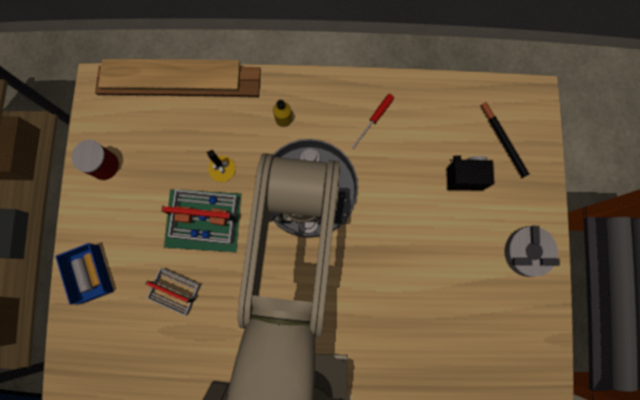

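Both plugs stand in the tub: wrist (322,4) and (323,185), side (277,200) and (318,225). The bench to the right is clear, so there are only two plugs. Now the sieve handle: I'll triangulate it from the top and side views.

Run:
```python
from h import *
def redmask(im,box):
    g=cv2.cvtColor(im,cv2.COLOR_BGR2HSV); m=(((g[...,0]<5)|(g[...,0]>175))&(g[...,1]>190)&(g[...,2]>60)).astype(np.uint8)
    k=np.zeros_like(m); x0,y0,x1,y1=box; k[y0:y1,x0:x1]=1; return m*k
t,pt=load('top0'); s,ps=load('side0'); w,pw=load('wrist6')
res={}
for n,im,box in [('t',t,(150,195,250,235)),('s',s,(195,225,285,295))]:
    m=redmask(im,box); ys,xs=np.nonzero(m); c=max(cv2.findContours(m,0,1)[0],key=cv2.contourArea)
    r=cv2.minAreaRect(c); print(n,m.sum(),r); print(np.round(cv2.boxPoints(r),1).tolist(),xs.min(),xs.max())
    a=cv2.resize(im[box[1]:box[3],box[0]:box[2]],None,fx=7,fy=7,interpolation=cv2.INTER_CUBIC); cv2.imwrite('pics/h%s.png'%n,a)
```

```text
t 351 ((195.38662719726562, 212.11087036132812), (65.47632598876953, 6.435967445373535), 5.8263421058654785)
[[162.5, 212.0], [163.10000610351562, 205.60000610351562], [228.3000030517578, 212.1999969482422], [227.60000610351562, 218.60000610351562]] 163 228
s 557 ((237.50003051757812, 253.50003051757812), (9.825002670288086, 63.22254943847656), 62.049034118652344)
[[207.3000030517578, 264.0], [263.1000061035156, 234.3000030517578], [267.70001220703125, 243.0], [211.89999389648438, 272.70001220703125]] 208 264
```

View pics/ht.png

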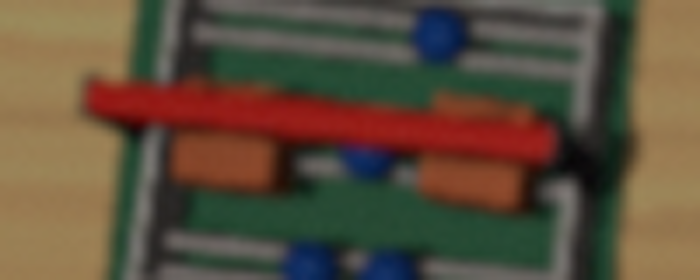

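View pics/hs.png

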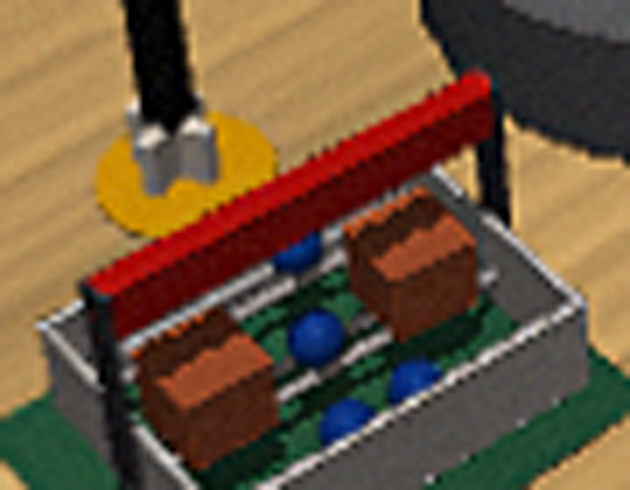

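Run:
```python
from h import *
t,pt=load('top0'); s,ps=load('side0')
L=tri(pt,(162.9,208.5),ps,(209.3,266)); R=tri(pt,(229.3,214.5),ps,(264,236.1))
print(L,R,(L[0]+R[0])/2, np.linalg.norm(L[0]-R[0]))
d=L[0]-R[0]; print(np.degrees(np.arctan2(-d[0],d[1])))
for z in(.121,.124):
  a=plane(pt,[(162.9,208.5),(229.3,214.5)],z); print(a,a.mean(0))
# mat corners
g=cv2.cvtColor(t,cv2.COLOR_BGR2HSV); m=((g[...,0]>60)&(g[...,0]<95)&(g[...,1]>90)).astype(np.uint8); m[:180]=0;m[260:]=0;m[:,:150]=0;m[:,260:]=0
ys,xs=np.nonzero(m); h=cv2.convexHull(np.c_[xs,ys]); r=plane(pt,h.reshape(-1,2).astype(float),.003)[:,:2]
mr=cv2.minAreaRect((r*1000).astype(np.float32)); print('mat',mr)
# yellow pad
m=((g[...,0]>18)&(g[...,0]<32)&(g[...,1]>200)&(g[...,2]>90)).astype(np.uint8); m[:150]=0;m[190:]=0;m[:,:200]=0;m[:,245:]=0
c=cv2.convexHull(np.argwhere(m)[:,::-1].astype(np.int32)); e=cv2.fitEllipse(c); print(e,plane(pt,[e[0]],.003))
g=cv2.cvtColor(s,cv2.COLOR_BGR2HSV)
m=((g[...,0]>18)&(g[...,0]<32)&(g[...,1]>200)&(g[...,2]>90)).astype(np.uint8); m[:225]=0;m[275:]=0;m[:,:200]=0;m[:,245:]=0
ys,xs=np.nonzero(m); print(m.sum()); P=plane(ps,np.c_[xs,ys].astype(float),.003); print(P.min(0),P.max(0),(P.min(0)+P.max(0))/2)
```

```text
(array([0.47908253, 0.38934932, 0.12116753]), np.float64(0.0038874248435651192)) (array([0.4695014 , 0.21320661, 0.11881609]), np.float64(0.0024194199612280697)) [0.47429196 0.30127796 0.11999181] 0.17641876396502754
-3.113487549231441
[[0.480538   0.39087469 0.121     ]
 [0.4701253  0.21361509 0.121     ]] [0.47533165 0.30224489 0.121     ]
[[0.48009221 0.38988582 0.124     ]
 [0.46970425 0.21304741 0.124     ]] [0.47489823 0.30146662 0.124     ]
mat ((467.61578369140625, 312.6333923339844), (201.95069885253906, 162.34268188476562), 88.65390014648438)
((221.4683380126953, 168.6490020751953), (23.944440841674805, 25.313215255737305), 63.658626556396484) [[0.61987701 0.26715857 0.003     ]]
202
[0.58948568 0.2280839  0.003     ] [0.65540439 0.30582387 0.003     ] [0.62244504 0.26695389 0.003     ]
```

Handle bar top centre is (0.4745, 0.3015, about 0.121), bar length about 177 mm, sieve turned −3.1°. Mat centre is about (0.468, 0.312), pad (0.621, 0.267). Now I'll fly over with a yaw of −1.52.

carry_out:
  increments:
    - {"linear": [-0.002,-0.02,-0.03],"yaw": -0.17}
    - {"linear": [-0.004,-0.03,-0.06],"yaw": -0.34}
    - {"linear": [-0.006,-0.04,-0.09],"yaw": -0.51}
    - {"linear": [-0.008,-0.045,-0.12],"yaw": -0.68}
    - {"linear": [-0.01,-0.045,-0.155],"yaw": -0.84}
  gripper: 0.7

```text
t: 11.6
tool_pos: [0.4739, 0.1675, 0.2547]
orientation: [-0.744, 1.696, -1.735]
force: [0.8, 0.6, -0.5]
opening: 0.0651
```

```bash
cat >> h.py <<'E'
def yawto(ang):
    # yaw needed so tool z axis points at world angle ang(deg)
    s=robot.read_state(); R=Ro.from_rotvec(s['orientation']).as_matrix(); a=np.degrees(np.arctan2(R[1,2],R[0,2]))
    d=(ang-a+180)%360-180; return -np.radians(d)
E
python3 - <<'E'
from h import *
st();print(togo([.4745,.3015,.23]).round(4),yawto(-3.1))
E
```

```text
t 11.6 pos [0.4739 0.1675 0.2547] x [-0.666 -0.746 -0.014] y [ 0.031 -0.009 -0.999] z [ 0.745 -0.666  0.029] F [ 0.8  0.6 -0.5] op 0.0651 q [ 0.25 -0.17  1.74 -0.02  1.55  0.98]
[-0.1     0.0235 -0.0896] -0.6753517740011578
```

carry_out:
  increments:
    - {"linear": [-0.025,0.01,-0.022],"yaw": -0.17}
    - {"linear": [-0.05,0.02,-0.045],"yaw": -0.34}
    - {"linear": [-0.075,0.023,-0.07],"yaw": -0.51}
    - {"linear": [-0.1,0.023,-0.09],"yaw": -0.675}
    - {"linear": [-0.1,0.023,-0.09],"yaw": -0.675}

```text
t: 12.22
tool_pos: [0.4735, 0.3033, 0.2293]
orientation: [-1.168, 1.22, -1.267]
force: [-0.3, -0.1, -0.3]
opening: 0.0649
```

Run:
```python
from h import *
st();print(togo([.4745,.3015,.102]).round(4),yawto(-3.1)); im,p=snap('wrist','wrist7'); print(proj(p,[[.4745,.3015,.121],[.479,.389,.121],[.4695,.213,.121]]))
```

```text
t 12.225 pos [0.4735 0.3033 0.2293] x [-0.051 -0.999  0.007] y [ 0.03  -0.009 -1.   ] z [ 0.998 -0.051  0.03 ] F [-0.3 -0.1 -0.3] op 0.0649 q [ 0.49  0.01  1.61 -0.02  1.5   0.55]
[ 0.0008  0.1273 -0.0027] 0.003311248054260097
[[319.66290826 199.37113398]
 [319.55310863  90.08500708]
 [319.28129914 291.50451413]]
```

View pics/wrist7.png

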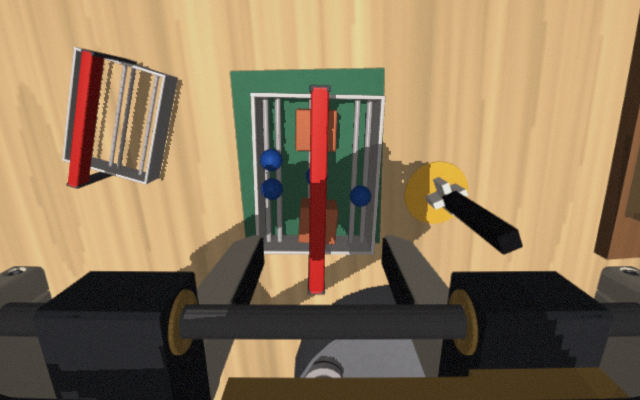

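The predicted bar position (319.5, 90–291) matches the picture. I'll descend.

carry_out:
  increments:
    - {"linear": [0,0.03,-0.003],"yaw": 0}
    - {"linear": [0,0.07,-0.003],"yaw": 0}
    - {"linear": [0.001,0.105,-0.003],"yaw": 0}
    - {"linear": [0.001,0.125,-0.003],"yaw": 0}
    - {"linear": [0.001,0.127,-0.003],"yaw": 0}

```text
t: 12.9
tool_pos: [0.4737, 0.299, 0.1011]
orientation: [-1.169, 1.225, -1.271]
force: [0.1, 0.4, 0.3]
opening: 0.0651
```

Run:
```python
from h import *
st();print(togo([.4745,.3015,.102]).round(4),yawto(-3.1)); im,p=snap('wrist','wrist8');
```

```text
t 12.9 pos [0.4737 0.299  0.1011] x [-0.056 -0.998  0.009] y [ 0.028 -0.011 -1.   ] z [ 0.998 -0.056  0.028] F [0.1 0.4 0.3] op 0.0651 q [ 0.49  0.1   1.75 -0.02  1.27  0.55]
[-0.0026 -0.0009  0.0007] -0.0018653270855399234
```

View pics/wrist8.png

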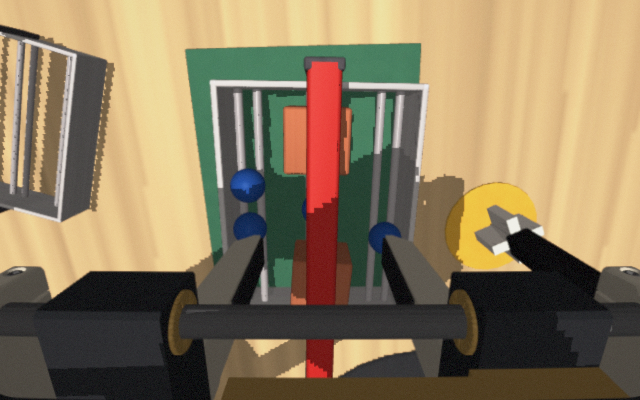

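carry_out:
  increments:
    - {"linear": [-0.002,0,0],"yaw": 0}
    - {"linear": [-0.002,0,0],"yaw": 0}
    - {"linear": [-0.002,0,0],"yaw": 0}
    - {"linear": [-0.002,0,0],"yaw": 0}
    - {"linear": [-0.002,0,0],"yaw": 0}
  gripper: 0.0
  newtons: 60

```text
t: 13.58
tool_pos: [0.4746, 0.3016, 0.1024]
orientation: [-1.167, 1.223, -1.271]
force: [0.4, 0.2, -0.1]
opening: 0.0193
```

carry_out:
  increments:
    - {"linear": [0,0,0],"yaw": 0}
    - {"linear": [0,0,0],"yaw": 0}
    - {"linear": [0,-0.003,0],"yaw": 0}
    - {"linear": [0,-0.01,0],"yaw": 0}
    - {"linear": [0,-0.02,0],"yaw": 0}

```text
t: 14.2
tool_pos: [0.4737, 0.3014, 0.1223]
orientation: [-1.168, 1.224, -1.271]
force: [0.5, -0.5, -5.6]
opening: 0.0137
```

Run:
```python
from h import *
st(); im,p=snap('wrist','wrist9');im,p=snap('side','side9')
cv2.imwrite('pics/s9c.png',cv2.resize(im[180:330,180:340],None,fx=4,fy=4))
```

```text
t 14.2 pos [0.4737 0.3014 0.1223] x [-0.056 -0.998  0.009] y [ 0.029 -0.011 -1.   ] z [ 0.998 -0.055  0.029] F [ 0.5 -0.5 -5.6] op 0.0137 q [ 0.49  0.08  1.73 -0.02  1.3   0.55]
```

View pics/wrist9.png

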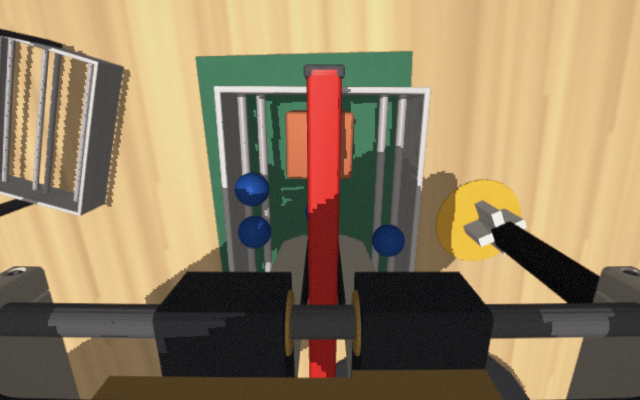

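View pics/s9c.png

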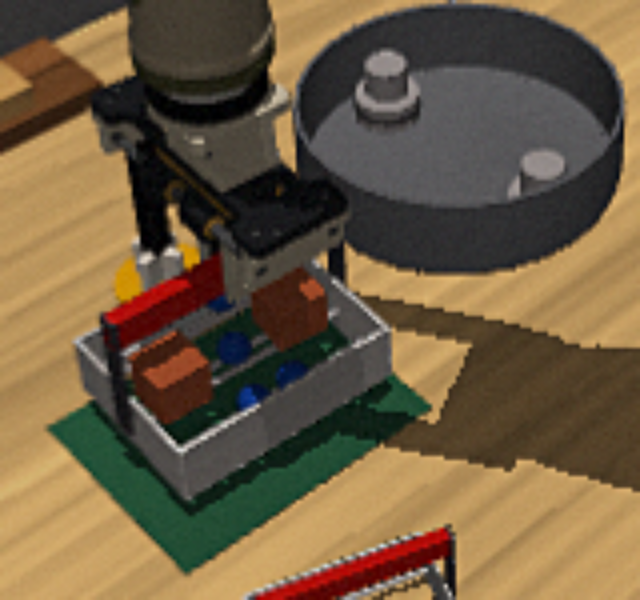

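Sieve lifted level: 5.6 N, opening 13.7 mm, 4 beads still in the grooves. Lift higher and carry it slowly.

carry_out:
  increments:
    - {"linear": [0,-0.012,0],"yaw": 0}
    - {"linear": [0,-0.03,0],"yaw": 0}
    - {"linear": [0,-0.05,0],"yaw": 0}
    - {"linear": [0,-0.066,0],"yaw": 0}
    - {"linear": [0,-0.075,0],"yaw": 0}

```text
t: 14.92
tool_pos: [0.4732, 0.3033, 0.2011]
orientation: [-1.162, 1.221, -1.271]
force: [-0.3, -0.2, -4.9]
opening: 0.0136
```

Run:
```python
from h import *
st(); print(togo([.559,.011,.2]).round(4),yawto(-3.1))
```

```text
t 14.925 pos [0.4732 0.3033 0.2011] x [-0.056 -0.998  0.006] y [ 0.034 -0.008 -0.999] z [ 0.998 -0.055  0.035] F [-0.3 -0.2 -4.9] op 0.0136 q [ 0.49  0.02  1.65 -0.02  1.44  0.55]
[0.287  0.0063 0.1018] -0.0014442450499898044
```

carry_out:
  increments:
    - {"linear": [0.008,0,0.001],"yaw": 0}
    - {"linear": [0.028,0.0,0.006],"yaw": 0}
    - {"linear": [0.055,0.0,0.014],"yaw": 0}
    - {"linear": [0.082,0.0,0.024],"yaw": 0}
    - {"linear": [0.11,0.0,0.034],"yaw": 0}

```text
t: 15.55
tool_pos: [0.5007, 0.1891, 0.2019]
orientation: [-1.164, 1.222, -1.272]
force: [0.7, -0.3, -5.7]
opening: 0.0136
```

carry_out:
  increments:
    - {"linear": [0.028,0,0.011],"yaw": 0}
    - {"linear": [0.056,0.0,0.022],"yaw": 0}
    - {"linear": [0.084,0.0,0.033],"yaw": 0}
    - {"linear": [0.112,0.0,0.044],"yaw": 0}
    - {"linear": [0.13,0.0,0.052],"yaw": 0}

```text
t: 16.18
tool_pos: [0.5448, 0.0538, 0.2036]
orientation: [-1.164, 1.224, -1.273]
force: [0.7, 0.7, -5.8]
opening: 0.0135
```

Run:
```python
from h import *
st(); print(togo([.559,.011,.187]).round(4),yawto(-3.1))
im,p=snap('side','side10')
cv2.imwrite('pics/s10c.png',cv2.resize(im[180:300,220:380],None,fx=4,fy=4)); snap('wrist','wrist10')
```

```text
t 16.175 pos [0.5448 0.0538 0.2036] x [-0.058 -0.998  0.007] y [ 0.031 -0.009 -0.999] z [ 0.998 -0.058  0.031] F [ 0.7  0.7 -5.8] op 0.0135 q [ 0.01 -0.03  1.7  -0.01  1.44  0.07]
[0.0418 0.0174 0.0161] -0.0037139957226980306
```

View pics/s10c.png

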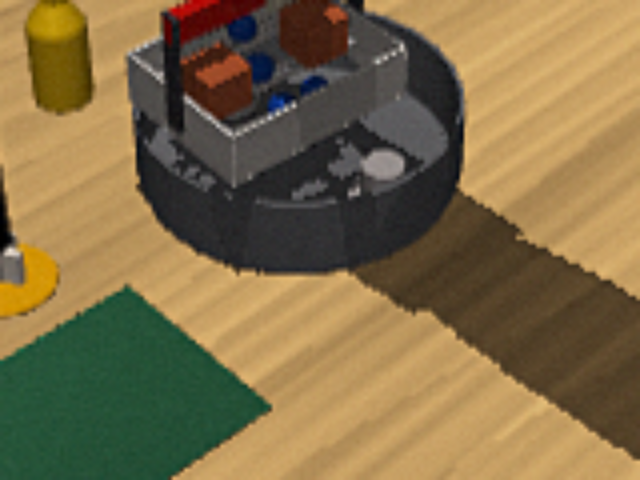

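View pics/wrist10.png

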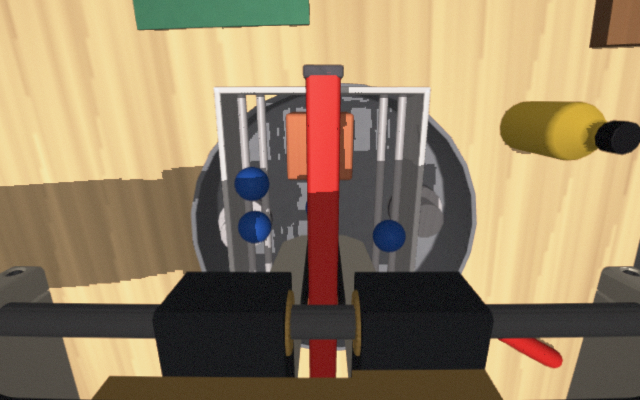

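carry_out:
  increments:
    - {"linear": [0.015,0.003,0.005],"yaw": 0}
    - {"linear": [0.032,0.01,0.012],"yaw": 0}
    - {"linear": [0.042,0.016,0.016],"yaw": 0}
    - {"linear": [0.042,0.017,0.016],"yaw": 0}

```text
t: 16.77
tool_pos: [0.559, 0.01, 0.1866]
orientation: [-1.164, 1.227, -1.274]
force: [-0.5, -0.6, -4.4]
opening: 0.0138
```

carry_out:
  increments:
    - {"linear": [0,0,0.027],"yaw": 0}
    - {"linear": [0,0,-0.027],"yaw": 0}
    - {"linear": [0,0,0.027],"yaw": 0}
    - {"linear": [0,0,-0.027],"yaw": 0}
    - {"linear": [0,0,0],"yaw": 0}

```text
t: 17.4
tool_pos: [0.5501, 0.0115, 0.1789]
orientation: [-1.176, 1.239, -1.264]
force: [0.7, -0.2, -3.3]
opening: 0.0137
```

Run:
```python
from h import *
st(); print(togo([.559,.011,.187]).round(4),yawto(-3.1))
im,p=snap('side','side11')
cv2.imwrite('pics/s11c.png',cv2.resize(im[180:300,220:380],None,fx=4,fy=4)); snap('wrist','wrist11')
```

```text
t 17.4 pos [0.5501 0.0115 0.1789] x [-0.059 -0.998  0.007] y [ 0.013 -0.008 -1.   ] z [ 0.998 -0.059  0.014] F [ 0.7 -0.2 -3.3] op 0.0137 q [-0.07  0.01  1.7  -0.01  1.42 -0.01]
[ 0.     -0.0079  0.009 ] -0.004783863520111638
```

View pics/s11c.png

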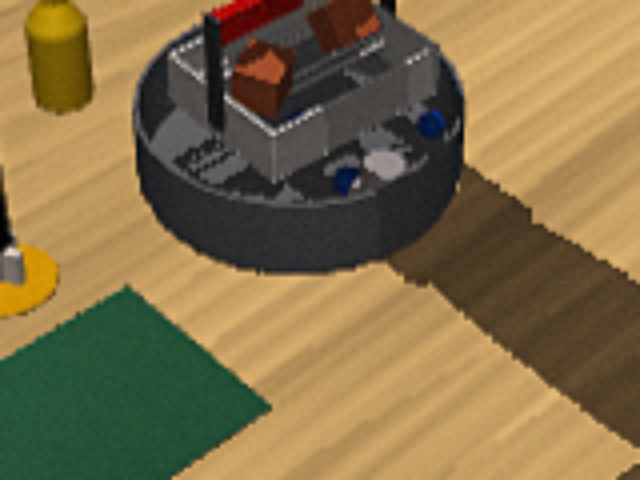

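View pics/wrist11.png

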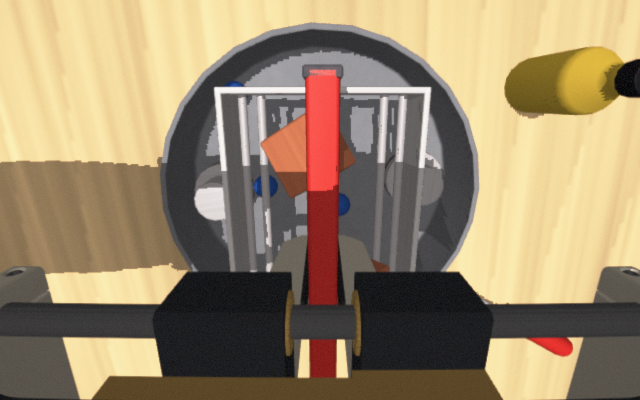

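Run:
```python
from h import *
w,pw=load('wrist11'); s,ps=load('side11')
cv2.imwrite('pics/w11c.png',cv2.resize(w[20:280,150:490],None,fx=2.3,fy=2.3))
cv2.imwrite('pics/s11d.png',cv2.resize(s[170:255,250:345],None,fx=7,fy=7,interpolation=cv2.INTER_CUBIC))
for n,im,p in (('w',w,pw),('s',s,ps)):
    g=cv2.cvtColor(im,cv2.COLOR_BGR2HSV); m=((g[...,0]>105)&(g[...,0]<130)&(g[...,1]>150)&(g[...,2]>25)).astype(np.uint8)
    k,l,stt,c=cv2.connectedComponentsWithStats(m)
    for i in range(1,k):
        if stt[i,4]>8: print(n,stt[i],c[i].round(1),plane(p,[c[i]],.018).round(3))
```

```text
w [225  81  18   5  62] [233.3  83.6] [[0.485 0.109 0.018]]
w [254 177   7  19  97] [257.5 186.2] [[0.497 0.01  0.018]]
w [270 176   7  20 100] [272.5 185.4] [[0.512 0.01  0.018]]
w [339 194  11  21 177] [343.2 204.1] [[ 0.582 -0.015  0.018]]
s [325 208   6   7  34] [327.5 210.9] [[ 0.505 -0.091  0.018]]
s [303 222   7   7  30] [305.7 224.5] [[0.506 0.011 0.018]]
s [ 120  356   91   44 1598] [165.  379.1] [[0.347 0.611 0.018]]
```

View pics/w11c.png

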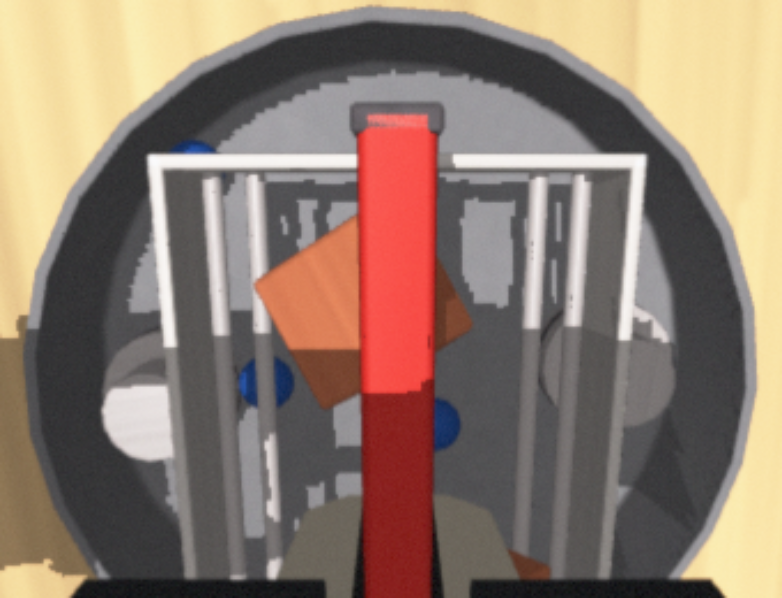

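View pics/s11d.png

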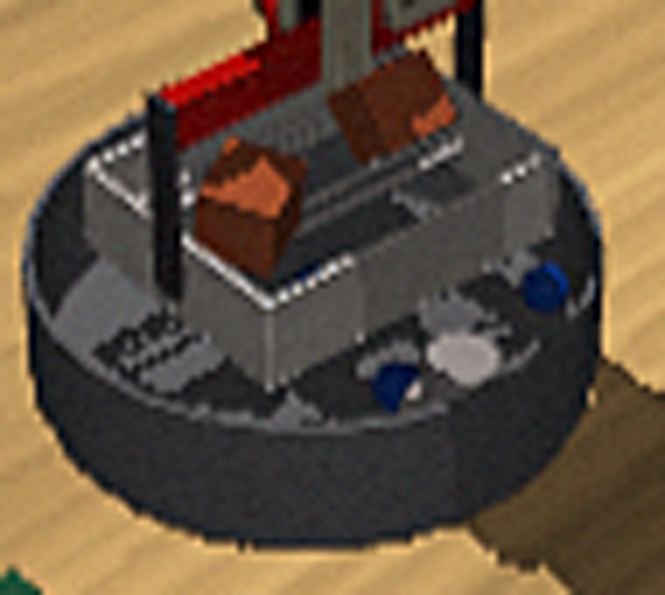

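Run:
```python
from h import *
w,pw=load('wrist11'); s,ps=load('side11')
print(proj(ps,[[.582,-.015,.018],[.485,.109,.018],[.505,.01,.018],[.505,-.091,.018]]))
print(proj(pw,[[.505,-.091,.018]]))
c,D=ray(ps,[(292.9,209.3)])
for z in (.018,.1,.105,.115,.12): print(z,plane(ps,[(292.9,209.3)],z))
print(ray(pw,[(343,204)])[0]); print(plane(pw,[(343,204)],.115))
```

```text
[[295.50526794 210.55375538]
 [288.00216461 242.00530125]
 [306.20677466 224.45367012]
 [327.42711656 210.86177484]]
[[275.76176441 274.65695603]]
0.018 [[ 0.59315121 -0.01337978  0.018     ]]
0.1 [[0.5170844  0.05620972 0.1       ]]
0.105 [[0.51244618 0.06045298 0.105     ]]
0.115 [[0.50316974 0.0689395  0.115     ]]
0.12 [[0.49853152 0.07318277 0.12      ]]
[0.55858202 0.0886936  0.3401374 ]
[[0.57491834 0.01641033 0.115     ]]
```

The blue sliver projects onto bead 4 on the tub floor (predicted 295.5,210.6; seen 293,209). All four beads are in the tub and both offcuts are still in the sieve. I'll carry the sieve back gently.

carry_out:
  increments:
    - {"linear": [0,-0.005,0],"yaw": 0}
    - {"linear": [-0.01,-0.015,-0.003],"yaw": 0}
    - {"linear": [-0.028,-0.025,-0.01],"yaw": 0}
    - {"linear": [-0.054,-0.03,-0.019],"yaw": 0}
    - {"linear": [-0.082,-0.03,-0.028],"yaw": 0}

```text
t: 18.12
tool_pos: [0.5352, 0.0963, 0.2162]
orientation: [-1.162, 1.225, -1.273]
force: [-0.6, -0.5, -4.3]
opening: 0.0133
```

carry_out:
  increments:
    - {"linear": [-0.028,0,-0.009],"yaw": 0}
    - {"linear": [-0.056,0,-0.018],"yaw": 0}
    - {"linear": [-0.084,0,-0.028],"yaw": 0}
    - {"linear": [-0.112,0,-0.038],"yaw": 0}
    - {"linear": [-0.14,0,-0.048],"yaw": 0}

```text
t: 18.75
tool_pos: [0.4947, 0.2412, 0.215]
orientation: [-1.161, 1.224, -1.273]
force: [1.5, 0.6, -4.8]
opening: 0.0136
```

Run:
```python
from h import *
st(); print(togo([.472,.305,.18]).round(4),yawto(-3.1))
```

```text
t 18.75 pos [0.4947 0.2412 0.215 ] x [-0.059 -0.998  0.006] y [ 0.033 -0.007 -0.999] z [ 0.998 -0.058  0.034] F [ 1.5  0.6 -4.8] op 0.0136 q [ 0.37 -0.02  1.67 -0.02  1.47  0.43]
[-0.0626  0.0338 -0.0275] -0.004319812252561305
```

carry_out:
  increments:
    - {"linear": [-0.025,0.005,-0.011],"yaw": 0}
    - {"linear": [-0.045,0.015,-0.02],"yaw": 0}
    - {"linear": [-0.058,0.03,-0.026],"yaw": 0}
    - {"linear": [-0.063,0.05,-0.027],"yaw": 0}
    - {"linear": [-0.063,0.065,-0.027],"yaw": 0}

```text
t: 19.38
tool_pos: [0.473, 0.3048, 0.1468]
orientation: [-1.163, 1.224, -1.272]
force: [0.4, 0.2, -4.8]
opening: 0.0135
```

Run:
```python
from h import *
st(); print(togo([.472,.305,.106]).round(4),yawto(-3.1)); im,p=snap('side','side12');snap('wrist','wrist12')
cv2.imwrite('pics/s12c.png',cv2.resize(im[180:330,180:340],None,fx=4,fy=4))
```

```text
t 19.375 pos [0.473  0.3048 0.1468] x [-0.058 -0.998  0.007] y [ 0.032 -0.009 -0.999] z [ 0.998 -0.058  0.032] F [ 0.4  0.2 -4.8] op 0.0135 q [ 0.5   0.06  1.71 -0.02  1.35  0.56]
[-0.0004  0.0408 -0.0023] -0.003924238622892846
```

View pics/s12c.png

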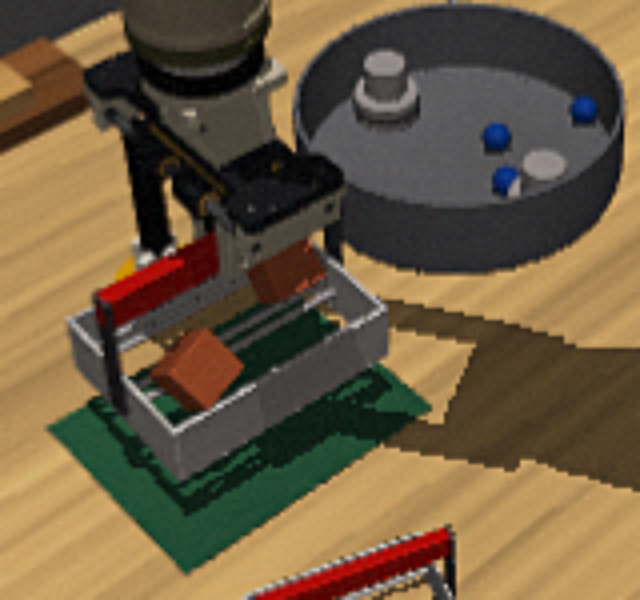

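View pics/wrist12.png

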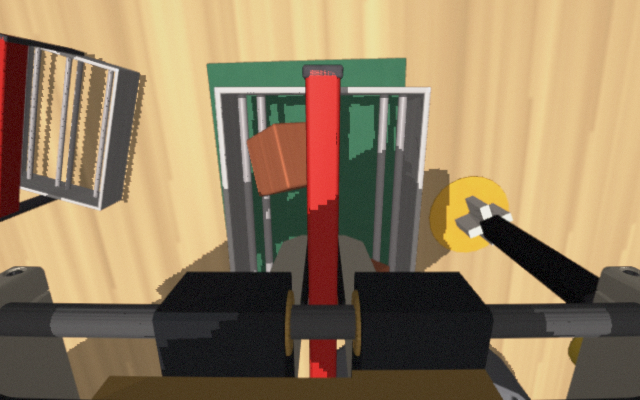

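carry_out:
  increments:
    - {"linear": [0,0.01,-0.001],"yaw": 0}
    - {"linear": [0,0.022,-0.001],"yaw": 0}
    - {"linear": [0,0.032,-0.002],"yaw": 0}
    - {"linear": [0,0.038,-0.002],"yaw": 0}
    - {"linear": [0,0.041,-0.002],"yaw": 0}

```text
t: 20.1
tool_pos: [0.4714, 0.3033, 0.1042]
orientation: [-1.166, 1.226, -1.273]
force: [2.0, -2.2, 0.3]
opening: 0.0132
```

carry_out:
  increments:
    - {"linear": [0,0.001,0],"yaw": 0}
    - {"linear": [0,0.002,0],"yaw": 0}
    - {"linear": [0,0.002,0],"yaw": 0}

```text
t: 20.48
tool_pos: [0.4722, 0.3035, 0.1038]
orientation: [-1.164, 1.226, -1.273]
force: [-1.1, -3.7, 6.4]
opening: 0.0135
```

Contact shows as the force rising to +6 N with TCP z at 0.104, matching the pickup height. Release.

carry_out:
  increments:
    - {"linear": [0,0,0],"yaw": 0}
    - {"linear": [0,0,0],"yaw": 0}
    - {"linear": [0,0,0],"yaw": 0}
    - {"linear": [0,0,0],"yaw": 0}
  gripper: 0.6

```text
t: 20.98
tool_pos: [0.4721, 0.3035, 0.1037]
orientation: [-1.165, 1.226, -1.273]
force: [-0.4, -0.1, 0.5]
opening: 0.0491
```

carry_out:
  increments:
    - {"linear": [0,-0.02,0],"yaw": 0}
    - {"linear": [0,-0.05,0],"yaw": 0}
    - {"linear": [0,-0.09,0],"yaw": 0}
    - {"linear": [0,-0.13,0],"yaw": 0}
    - {"linear": [0,-0.15,0],"yaw": 0}

```text
t: 21.6
tool_pos: [0.4686, 0.3056, 0.2578]
orientation: [-1.159, 1.224, -1.273]
force: [0.2, 0.4, 0.1]
opening: 0.0558
```

Run:
```python
from h import *
st(); im,p=snap('side','side13');snap('wrist','wrist13'); t,_=snap('top','top13')
a=cv2.resize(im[180:330,180:340],None,fx=4,fy=4); b=cv2.resize(t[130:250,140:370],None,fx=3.4,fy=3.4)
cv2.imwrite('pics/s13c.png',a);cv2.imwrite('pics/t13c.png',b)
```

```text
t 21.6 pos [0.4686 0.3056 0.2578] x [-0.059 -0.998  0.005] y [ 0.035 -0.007 -0.999] z [ 0.998 -0.059  0.035] F [0.2 0.4 0.1] op 0.0558 q [ 0.5  -0.02  1.58 -0.02  1.55  0.56]
```

View pics/s13c.png

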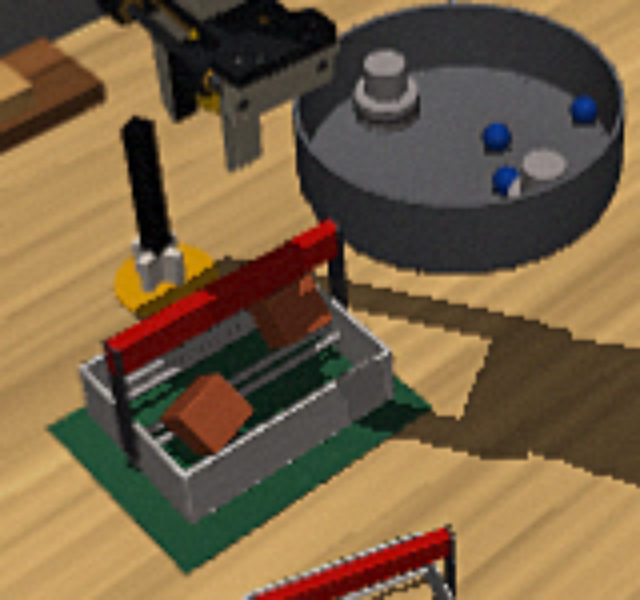

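View pics/wrist13.png

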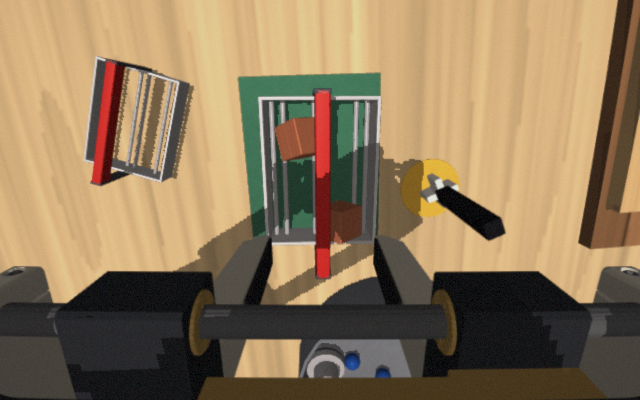

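View pics/t13c.png

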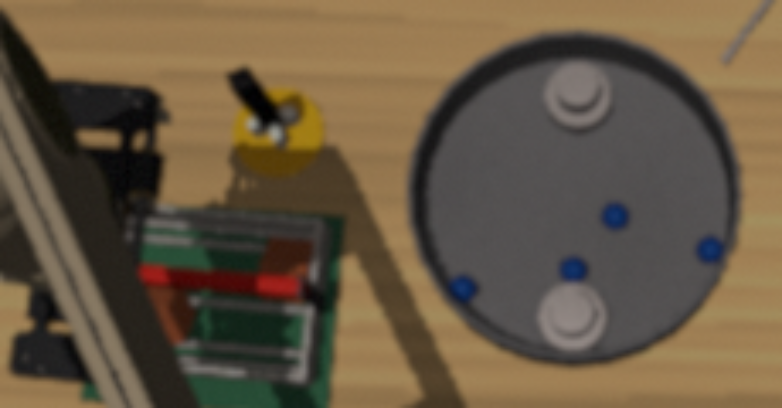

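Top view: four beads in the tub, two plugs in the tub, and the sieve flat on its mat with both offcuts. Next is the paddle's position and yaw.

Run:
```python
from h import *
w,pw=load('wrist13'); t,pt=load('top0'); s,ps=load('side13')
cv2.imwrite('pics/p1.png',cv2.resize(w[150:245,390:510],None,fx=6,fy=6,interpolation=cv2.INTER_CUBIC))
cv2.imwrite('pics/p2.png',cv2.resize(t[145:185,200:240],None,fx=12,fy=12,interpolation=cv2.INTER_CUBIC))
cv2.imwrite('pics/p3.png',cv2.resize(s[200:265,195:245],None,fx=9,fy=9,interpolation=cv2.INTER_CUBIC))
```

```text
(no output)
```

View pics/p1.png

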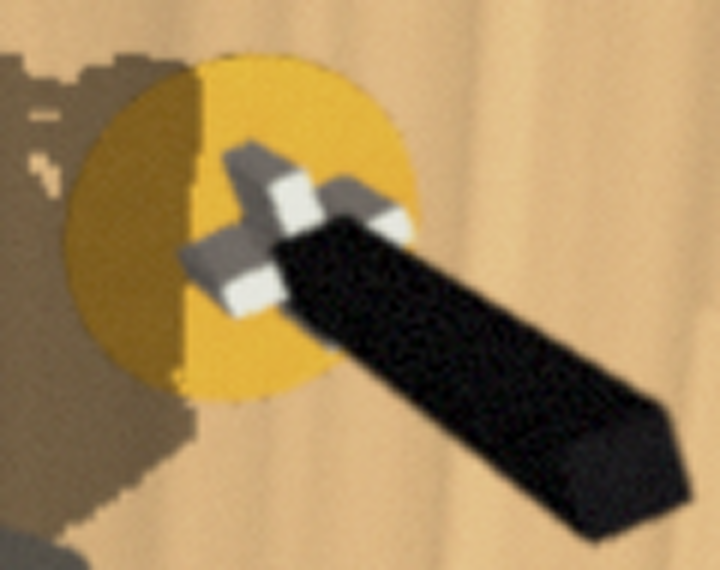

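View pics/p2.png

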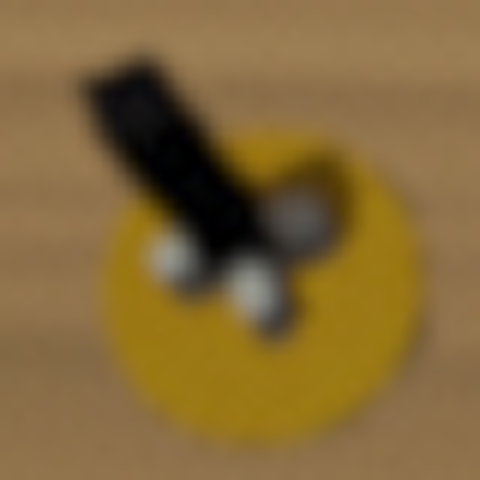

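View pics/p3.png

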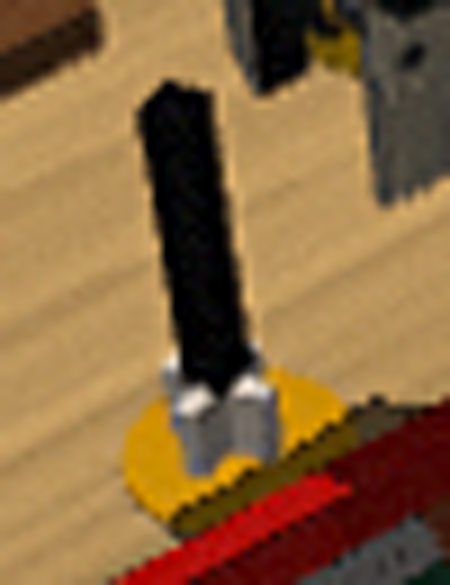

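Run:
```python
from h import *
w,pw=load('wrist13'); t,pt=load('top0'); s,ps=load('side13')
C=np.array([(560,452),(662,408),(692,498),(598,542)])/6+[390,150]
P=plane(pw,C,.153); print(P.round(4)); 
c=P.mean(0);print('ctr',c)
for i in range(4):
    d=P[(i+1)%4]-P[i]; print(np.linalg.norm(d),np.degrees(np.arctan2(d[1],d[0])))
B=np.array([(290,172),(230,300),(402,218)])/6+[390,150]
Q=plane(pw,B,.033);print('blades',Q.round(4),(Q[1]+Q[2])/2)
d=Q[2]-Q[1];print(np.linalg.norm(d),np.degrees(np.arctan2(d[1],d[0])))
u=C.mean(0)
ut=np.array([(122,85)])/12+[200,145]; us=np.array([(177,92)])/9+[195,200]
print(tri(pw,u,pt,ut[0]),tri(pw,u,ps,us[0]),tri(pt,ut[0],ps,us[0]))
```

```text
[[0.6129 0.2713 0.153 ]
 [0.6277 0.2771 0.153 ]
 [0.6337 0.2625 0.153 ]
 [0.62   0.2565 0.153 ]]
ctr [0.62357259 0.26684415 0.153     ]
0.01584898964499953 21.393779049247513
0.015832985011349783 -67.55607260139887
0.014998014822329861 -156.33249881411047
0.016465765565102625 115.40901709726427
blades [[0.6175 0.2855 0.033 ]
 [0.6061 0.2592 0.033 ]
 [0.6412 0.2743 0.033 ]] [0.62365857 0.26673572 0.033     ]
0.03828123485717942 23.259521635546545
(array([0.62600766, 0.26722533, 0.15252663]), np.float64(0.004142060016936701)) (array([0.62392118, 0.26520336, 0.15191462]), np.float64(0.002434741414924623)) (array([0.62557206, 0.26594067, 0.15306991]), np.float64(0.005839851120167903))
```

Paddle shaft at (0.624, 0.267), top z about 0.152 (0.153 expected), yaw about 22.8°. Blade axis 23.3° and width 38 mm agree. Align the jaws with it.

Run:
```python
from h import *
st(); print(togo([.624,.267,.23]).round(4),yawto(22.8))
```

```text
t 21.75 pos [0.4681 0.3053 0.2546] x [-0.059 -0.998  0.007] y [ 0.032 -0.009 -0.999] z [ 0.998 -0.059  0.033] F [-0.2 -0.6 -0.1] op 0.0558 q [ 0.5  -0.01  1.59 -0.02  1.54  0.56]
[0.0288 0.0299 0.157 ] -0.4569328767568553
```

carry_out:
  increments:
    - {"linear": [0.006,0,0.03],"yaw": -0.11}
    - {"linear": [0.012,0.01,0.07],"yaw": -0.23}
    - {"linear": [0.02,0.02,0.11],"yaw": -0.35}
    - {"linear": [0.029,0.03,0.15],"yaw": -0.457}
    - {"linear": [0.029,0.03,0.157],"yaw": -0.457}
  gripper: 0.6

```text
t: 22.38
tool_pos: [0.624, 0.2648, 0.225]
orientation: [-1.366, 0.889, -0.935]
force: [-1.1, 0.2, 0.8]
opening: 0.0558
```

Run:
```python
from h import *
st(); print(togo([.624,.267,.107]).round(4),yawto(22.8)); im,p=snap('wrist','wrist14')
print(proj(p,[[.624,.267,.153],[.624,.267,.033]]))
```

```text
t 22.375 pos [0.624  0.2648 0.225 ] x [ 0.386 -0.922  0.02 ] y [ 0.026 -0.011 -1.   ] z [0.922 0.386 0.02 ] F [-1.1  0.2  0.8] op 0.0558 q [ 0.34  0.32  1.27 -0.02  1.53 -0.06]
[-0.0044  0.1179 -0.0015] -0.0015825012395678253
[[322.07099599 207.5526827 ]
 [320.13153959 171.62389858]]
```

View pics/wrist14.png

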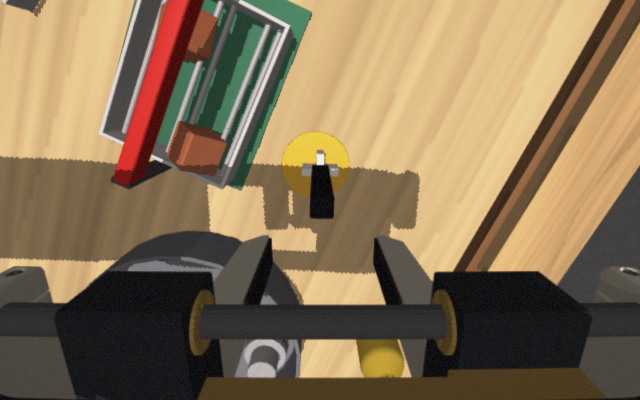

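Well aligned: shaft top predicted (322,208), seen there, blades square to the jaws. Descend and grip.

carry_out:
  increments:
    - {"linear": [-0.004,0.03,-0.002],"yaw": 0}
    - {"linear": [-0.004,0.065,-0.002],"yaw": 0}
    - {"linear": [-0.004,0.1,-0.002],"yaw": 0}
    - {"linear": [-0.004,0.115,-0.002],"yaw": 0}
    - {"linear": [-0.004,0.118,-0.002],"yaw": 0}

```text
t: 23.05
tool_pos: [0.6226, 0.2675, 0.1072]
orientation: [-1.365, 0.89, -0.935]
force: [1.4, -0.2, 0.1]
opening: 0.056
```

Run:
```python
from h import *
st(); print(togo([.624,.267,.107]).round(4),yawto(22.8))
```

```text
t 23.05 pos [0.6226 0.2675 0.1072] x [ 0.384 -0.923  0.02 ] y [ 0.025 -0.011 -1.   ] z [0.923 0.385 0.019] F [ 1.4 -0.2  0.1] op 0.056 q [ 0.34  0.4   1.4  -0.02  1.33 -0.05]
[0.001  0.0003 0.0011] -0.002817377447266866
```

carry_out:
  increments:
    - {"linear": [0.001,0,0.001],"yaw": 0}
    - {"linear": [0.001,0,0.001],"yaw": 0}
    - {"linear": [0.001,0,0.001],"yaw": 0}
    - {"linear": [0.001,0,0.001],"yaw": 0}
    - {"linear": [0.001,0,0.001],"yaw": 0}
  gripper: 0.0
  newtons: 40

```text
t: 23.68
tool_pos: [0.6239, 0.2669, 0.1079]
orientation: [-1.365, 0.89, -0.935]
force: [-1.6, -0.8, 3.8]
opening: 0.0181
```

carry_out:
  increments:
    - {"linear": [0,0,0],"yaw": 0}
    - {"linear": [0,-0.01,0],"yaw": 0}
    - {"linear": [0,-0.04,0],"yaw": 0}
    - {"linear": [0,-0.08,0],"yaw": 0}
    - {"linear": [0,-0.105,0],"yaw": 0}

```text
t: 24.3
tool_pos: [0.6219, 0.2684, 0.2158]
orientation: [-1.363, 0.889, -0.936]
force: [0.7, 0.3, -1.0]
opening: 0.0177
```

Run:
```python
from h import *
st(); print(togo([.594,.011,.215]).round(4))
snap('wrist','wrist15'); s,_=snap('side','side15'); cv2.imwrite('pics/s15c.png',cv2.resize(s[150:300,180:340],None,fx=4,fy=4))
```

```text
t 24.3 pos [0.6219 0.2684 0.2158] x [ 0.384 -0.923  0.02 ] y [ 0.028 -0.01  -1.   ] z [0.923 0.385 0.022] F [ 0.7  0.3 -1. ] op 0.0177 q [ 0.34  0.32  1.29 -0.02  1.51 -0.05]
[ 0.2268  0.0026 -0.1249]
```

View pics/wrist15.png

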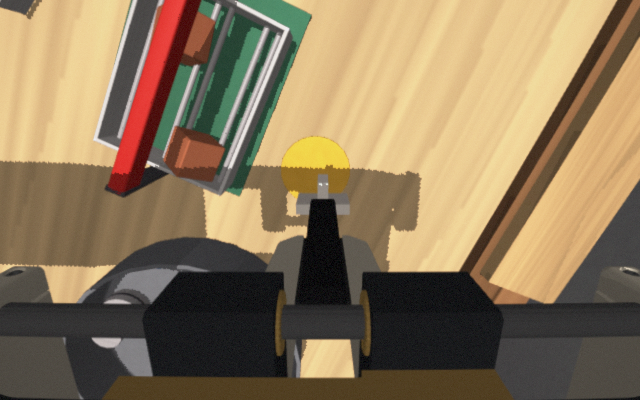

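View pics/s15c.png

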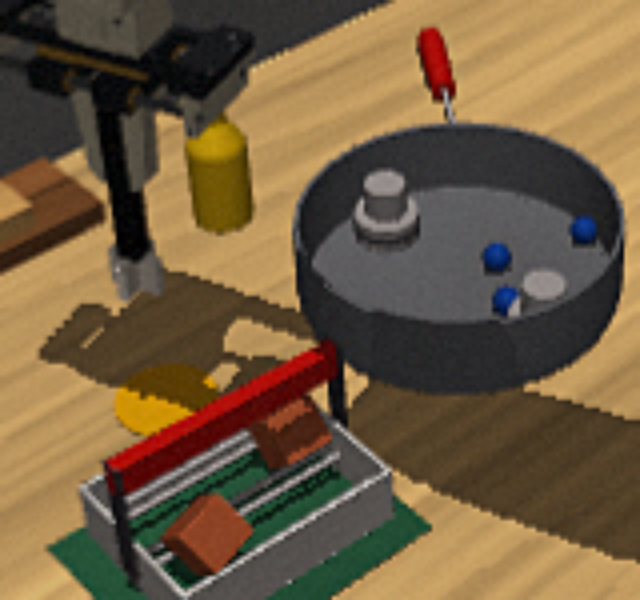

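Paddle held vertical: opening 17.7 mm, foot 105 mm below the TCP. Carry it over the tub's far side at (0.595, 0.011).

carry_out:
  increments:
    - {"linear": [0.03,0,-0.017],"yaw": 0}
    - {"linear": [0.08,0,-0.045],"yaw": 0}
    - {"linear": [0.13,0,-0.072],"yaw": 0}
    - {"linear": [0.18,0,-0.1],"yaw": 0}
    - {"linear": [0.22,0,-0.121],"yaw": 0}

```text
t: 25.02
tool_pos: [0.595, 0.0171, 0.2174]
orientation: [-1.36, 0.888, -0.938]
force: [0.1, -0.2, -1.3]
opening: 0.0179
```

Run:
```python
from h import *
st(); print(togo([.594,.011,.15]).round(4),togo([.594,.011,.117]).round(4))
t,pt=snap('top','top16')
w,_=snap('wrist','wrist16')
t,pt=load('top13')
g=cv2.cvtColor(t,cv2.COLOR_BGR2HSV); m=((g[...,0]>105)&(g[...,0]<130)&(g[...,1]>150)).astype(np.uint8); m[:,:255]=0;m[:,365:]=0
k,l,q,c=cv2.connectedComponentsWithStats(m)
for i in range(1,k): print(q[i,4],plane(pt,[c[i]],.018).round(3))
```

```text
t 25.025 pos [0.595  0.0171 0.2174] x [ 0.384 -0.923  0.02 ] y [ 0.031 -0.009 -0.999] z [0.923 0.384 0.025] F [ 0.1 -0.2 -1.3] op 0.0179 q [-0.05  0.09  1.55 -0.01  1.47 -0.45]
[ 0.0039  0.0674 -0.005 ] [ 0.0032  0.1003 -0.0058]
32 [[ 0.553 -0.022  0.018]]
33 [[ 0.527 -0.101  0.018]]
31 [[0.507 0.012 0.018]]
36 [[0.488 0.103 0.018]]
```

View pics/wrist16.png

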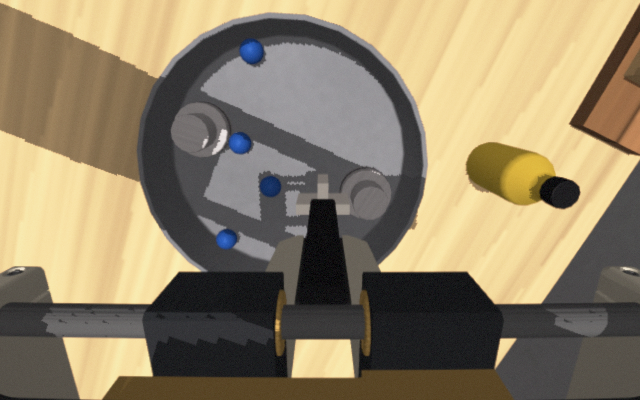

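Clear spot below. Lower the blades.

carry_out:
  increments:
    - {"linear": [0.004,0.02,-0.005],"yaw": 0}
    - {"linear": [0.004,0.05,-0.005],"yaw": 0}
    - {"linear": [0.003,0.08,-0.006],"yaw": 0}
    - {"linear": [0.003,0.097,-0.006],"yaw": 0}
    - {"linear": [0.003,0.1,-0.006],"yaw": 0}

```text
t: 25.75
tool_pos: [0.5923, 0.0093, 0.1149]
orientation: [-1.362, 0.893, -0.938]
force: [0.0, -0.0, -1.7]
opening: 0.0179
```

```bash
cat >> h.py <<'E'
def arc(a0,n=5,step=36,r=.036,c=(.559,.011),z=.117):
    for i in range(1,n+1):
        a=np.radians(a0+step*i); print(togo([c[0]+r*np.cos(a),c[1]+r*np.sin(a),z]).round(3).tolist())
E
python3 - <<'E'
from h import *
st(); arc(0)
E
```

```text
t 25.75 pos [0.5923 0.0093 0.1149] x [ 0.381 -0.924  0.019] y [ 0.027 -0.01  -1.   ] z [0.924 0.381 0.021] F [ 0.  -0.  -1.7] op 0.0179 q [-0.07  0.16  1.66 -0.01  1.29 -0.45]
[-0.023, -0.002, 0.005]
[-0.042, -0.003, -0.007]
[-0.05, -0.004, -0.027]
[-0.045, -0.004, -0.049]
[-0.028, -0.004, -0.063]
```

carry_out:
  increments:
    - {"linear": [-0.023,-0.002,0.005],"yaw": 0}
    - {"linear": [-0.042,-0.003,-0.007],"yaw": 0}
    - {"linear": [-0.05,-0.004,-0.027],"yaw": 0}
    - {"linear": [-0.045,-0.004,-0.049],"yaw": 0}
    - {"linear": [-0.028,-0.004,-0.063],"yaw": 0}

```text
t: 26.38
tool_pos: [0.5239, 0.0118, 0.1185]
orientation: [-1.361, 0.889, -0.938]
force: [2.2, -0.1, -1.1]
opening: 0.0177
```

Run:
```python
from h import *
st(); arc(180)
```

```text
t 26.375 pos [0.5239 0.0118 0.1185] x [ 0.383 -0.924  0.02 ] y [ 0.03 -0.01 -1.  ] z [0.923 0.383 0.024] F [ 2.2 -0.1 -1.1] op 0.0177 q [-0.07 -0.03  1.85 -0.01  1.29 -0.46]
[0.023, 0.002, -0.003]
[0.042, 0.003, 0.009]
[0.05, 0.003, 0.029]
[0.045, 0.004, 0.051]
[0.028, 0.004, 0.065]
```

carry_out:
  increments:
    - {"linear": [0.023,0.002,-0.003],"yaw": 0}
    - {"linear": [0.042,0.003,0.009],"yaw": 0}
    - {"linear": [0.05,0.003,0.029],"yaw": 0}
    - {"linear": [0.045,0.004,0.051],"yaw": 0}
    - {"linear": [0.028,0.004,0.065],"yaw": 0}

```text
t: 27.0
tool_pos: [0.5966, 0.0108, 0.118]
orientation: [-1.36, 0.888, -0.941]
force: [-0.4, 0.8, -1.5]
opening: 0.0179
```

Run:
```python
from h import *
st(); arc(0); w,_=snap('wrist','wrist17')
```

```text
t 27.0 pos [0.5966 0.0108 0.118 ] x [ 0.382 -0.924  0.021] y [ 0.032 -0.01  -0.999] z [0.924 0.382 0.026] F [-0.4  0.8 -1.5] op 0.0179 q [-0.06  0.17  1.65 -0.01  1.29 -0.45]
[-0.023, 0.0, 0.0]
[-0.042, -0.0, -0.011]
[-0.05, -0.001, -0.032]
[-0.045, -0.001, -0.053]
[-0.028, -0.001, -0.068]
```

View pics/wrist17.png

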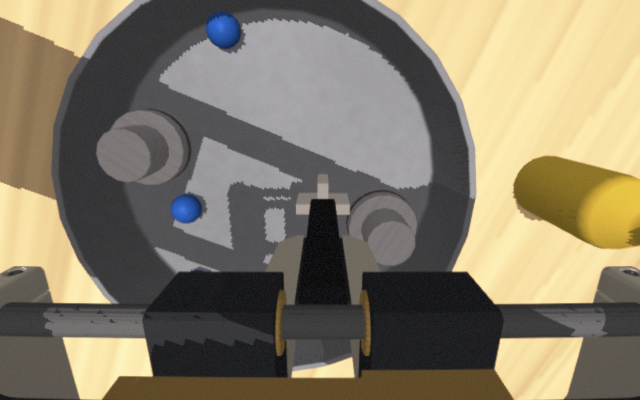

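One circle is done with the beads pushed along and the plugs still standing. Same half-circles again, lowered about 2 mm.

carry_out:
  increments:
    - {"linear": [-0.023,0.001,0.0],"yaw": 0}
    - {"linear": [-0.042,0.001,-0.011],"yaw": 0}
    - {"linear": [-0.05,0,-0.032],"yaw": 0}
    - {"linear": [-0.045,0,-0.053],"yaw": 0}
    - {"linear": [-0.028,0,-0.068],"yaw": 0}

```text
t: 27.68
tool_pos: [0.5231, 0.0138, 0.1166]
orientation: [-1.358, 0.884, -0.938]
force: [-0.4, 0.5, -1.1]
opening: 0.0179
```

Run:
```python
from h import *
st(); arc(180)
```

```text
t 27.675 pos [0.5231 0.0138 0.1166] x [ 0.385 -0.923  0.021] y [ 0.034 -0.008 -0.999] z [0.922 0.385 0.028] F [-0.4  0.5 -1.1] op 0.0179 q [-0.07 -0.03  1.86 -0.01  1.28 -0.46]
[0.025, 0.0, -0.003]
[0.044, 0.001, 0.009]
[0.052, 0.002, 0.029]
[0.047, 0.002, 0.051]
[0.03, 0.002, 0.065]
```

carry_out:
  increments:
    - {"linear": [0.025,0,-0.003],"yaw": 0}
    - {"linear": [0.044,0.001,0.009],"yaw": 0}
    - {"linear": [0.052,0.002,0.029],"yaw": 0}
    - {"linear": [0.047,0.002,0.051],"yaw": 0}
    - {"linear": [0.03,0.002,0.065],"yaw": 0}

```text
t: 28.3
tool_pos: [0.5964, 0.011, 0.1184]
orientation: [-1.357, 0.883, -0.941]
force: [-0.4, 0.4, -1.5]
opening: 0.018
```

Run:
```python
from h import *
st(); arc(0)
```

```text
t 28.3 pos [0.5964 0.011  0.1184] x [ 0.384 -0.923  0.022] y [ 0.037 -0.009 -0.999] z [0.923 0.385 0.031] F [-0.4  0.4 -1.5] op 0.018 q [-0.06  0.16  1.66 -0.01  1.29 -0.46]
[-0.023, 0.001, 0.0]
[-0.042, 0.0, -0.011]
[-0.05, -0.001, -0.032]
[-0.045, -0.001, -0.053]
[-0.028, -0.001, -0.068]
```

carry_out:
  increments:
    - {"linear": [-0.023,0.001,0.0],"yaw": 0}
    - {"linear": [-0.042,0.001,-0.011],"yaw": 0}
    - {"linear": [-0.05,0,-0.032],"yaw": 0}
    - {"linear": [-0.045,0,-0.053],"yaw": 0}
    - {"linear": [-0.028,0,-0.068],"yaw": 0}

```text
t: 28.92
tool_pos: [0.5215, 0.0115, 0.116]
orientation: [-1.357, 0.881, -0.939]
force: [-0.1, 0.0, -2.9]
opening: 0.0176
```

carry_out:
  increments:
    - {"linear": [0.025,0,-0.003],"yaw": 0}
    - {"linear": [0.044,0.001,0.009],"yaw": 0}
    - {"linear": [0.052,0.002,0.029],"yaw": 0}
    - {"linear": [0.047,0.002,0.051],"yaw": 0}
    - {"linear": [0.03,0.002,0.065],"yaw": 0}

```text
t: 29.55
tool_pos: [0.5935, 0.0094, 0.1174]
orientation: [-1.357, 0.88, -0.941]
force: [0.5, -0.1, -1.8]
opening: 0.0178
```

Run:
```python
from h import *
st(); arc(0)
```

```text
t 29.55 pos [0.5935 0.0094 0.1174] x [ 0.386 -0.922  0.023] y [ 0.038 -0.009 -0.999] z [0.922 0.386 0.032] F [ 0.5 -0.1 -1.8] op 0.0178 q [-0.07  0.15  1.67 -0.01  1.28 -0.46]
[-0.023, -0.0, 0.004]
[-0.042, -0.001, -0.008]
[-0.051, -0.002, -0.028]
[-0.046, -0.002, -0.05]
[-0.029, -0.002, -0.064]
```

Three circles done; one more for margin.

carry_out:
  increments:
    - {"linear": [-0.023,0,0.004],"yaw": 0}
    - {"linear": [-0.042,0,-0.008],"yaw": 0}
    - {"linear": [-0.05,-0.001,-0.028],"yaw": 0}
    - {"linear": [-0.046,-0.001,-0.05],"yaw": 0}
    - {"linear": [-0.029,-0.001,-0.065],"yaw": 0}

```text
t: 30.18
tool_pos: [0.5209, 0.012, 0.1159]
orientation: [-1.357, 0.879, -0.939]
force: [-0.1, -0.2, -1.2]
opening: 0.018
```

carry_out:
  increments:
    - {"linear": [0.025,0,-0.003],"yaw": 0}
    - {"linear": [0.044,0.001,0.009],"yaw": 0}
    - {"linear": [0.052,0.002,0.029],"yaw": 0}
    - {"linear": [0.047,0.002,0.051],"yaw": 0}
    - {"linear": [0.03,0.002,0.065],"yaw": 0}

```text
t: 30.8
tool_pos: [0.593, 0.01, 0.1173]
orientation: [-1.356, 0.878, -0.94]
force: [-0.2, -0.3, -2.3]
opening: 0.0177
```

carry_out:
  increments:
    - {"linear": [0,0,0],"yaw": 0}
    - {"linear": [0,-0.02,0],"yaw": 0}
    - {"linear": [0,-0.05,0],"yaw": 0}
    - {"linear": [0,-0.085,0],"yaw": 0}
    - {"linear": [0,-0.11,0],"yaw": 0}

```text
t: 31.42
tool_pos: [0.5889, 0.0102, 0.2312]
orientation: [-1.355, 0.876, -0.943]
force: [0.0, 0.5, -3.0]
opening: 0.0179
```

Run:
```python
from h import *
st(); print(togo([.622,.267,.22]).round(4),yawto(22.8)); snap('wrist','wrist18'); s,_=snap('side','side18'); cv2.imwrite('pics/s18c.png',cv2.resize(s[130:280,220:380],None,fx=4,fy=4))
```

```text
t 31.425 pos [0.5889 0.0102 0.2312] x [ 0.386 -0.922  0.025] y [ 0.043 -0.009 -0.999] z [0.921 0.387 0.036] F [ 0.   0.5 -3. ] op 0.0179 q [-0.07  0.06  1.56 -0.01  1.48 -0.46]
[-0.2243  0.0103  0.1295] -0.00033582307378920376
```

View pics/wrist18.png

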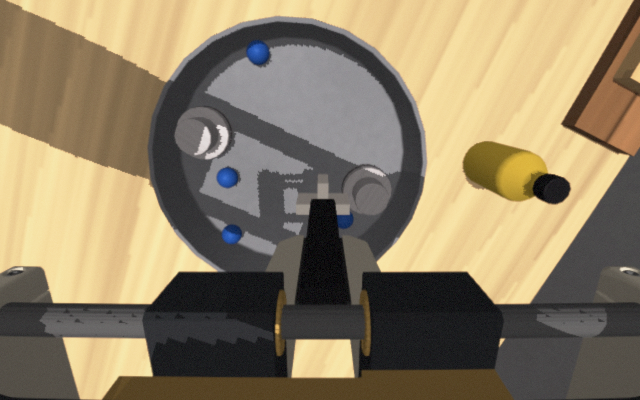

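View pics/s18c.png

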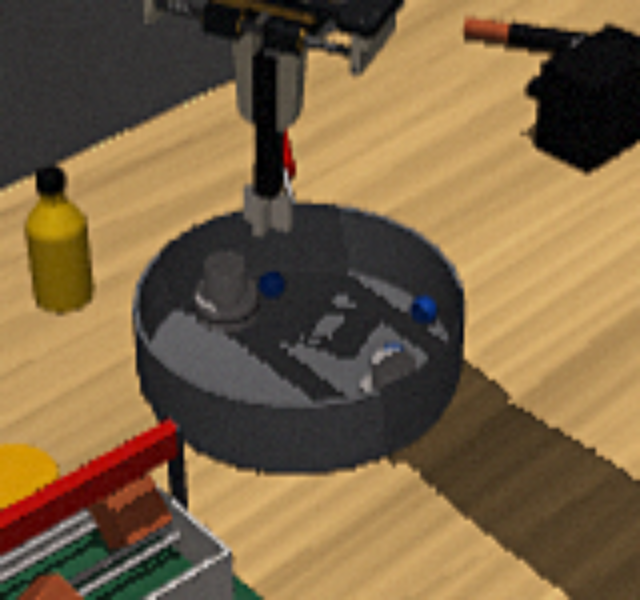

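All four beads are in the tub, at wrist (258,52), (227,177), (232,234) and (344,220), and both plugs stand. Return the paddle to the pad.

carry_out:
  increments:
    - {"linear": [-0.03,0,0.017],"yaw": 0}
    - {"linear": [-0.08,0,0.046],"yaw": 0}
    - {"linear": [-0.13,0,0.075],"yaw": 0}
    - {"linear": [-0.18,0,0.104],"yaw": 0}
    - {"linear": [-0.222,0,0.128],"yaw": 0}

```text
t: 32.15
tool_pos: [0.6221, 0.266, 0.2315]
orientation: [-1.353, 0.872, -0.946]
force: [0.8, -0.3, -1.0]
opening: 0.0179
```

Run:
```python
from h import *
st(); print(togo([.622,.267,.15]).round(4),togo([.622,.267,.110]).round(4))
```

```text
t 32.15 pos [0.6221 0.266  0.2315] x [ 0.386 -0.922  0.027] y [ 0.047 -0.01  -0.999] z [0.921 0.387 0.04 ] F [ 0.8 -0.3 -1. ] op 0.0179 q [ 0.34  0.3   1.29 -0.03  1.51 -0.05]
[-0.0032  0.0814 -0.0029] [-0.0043  0.1213 -0.0045]
```

carry_out:
  increments:
    - {"linear": [-0.001,0.03,-0.001],"yaw": 0}
    - {"linear": [-0.002,0.065,-0.002],"yaw": 0}
    - {"linear": [-0.003,0.095,-0.004],"yaw": 0}
    - {"linear": [-0.004,0.112,-0.005],"yaw": 0}
    - {"linear": [-0.004,0.12,-0.005],"yaw": 0}

```text
t: 32.78
tool_pos: [0.621, 0.266, 0.1101]
orientation: [-1.354, 0.873, -0.945]
force: [-0.0, -0.0, -1.1]
opening: 0.0174
```

Run:
```python
from h import *
st(); print(togo([.622,.267,.108]).round(4)); snap('wrist','wrist19'); s,_=snap('side','side19'); cv2.imwrite('pics/s19c.png',cv2.resize(s[180:290,160:300],None,fx=5,fy=5))
```

```text
t 32.775 pos [0.621  0.266  0.1101] x [ 0.386 -0.922  0.027] y [ 0.046 -0.011 -0.999] z [0.921 0.387 0.038] F [-0.  -0.  -1.1] op 0.0174 q [ 0.34  0.37  1.42 -0.03  1.31 -0.05]
[-0.0006  0.0022  0.0012]
```

View pics/s19c.png

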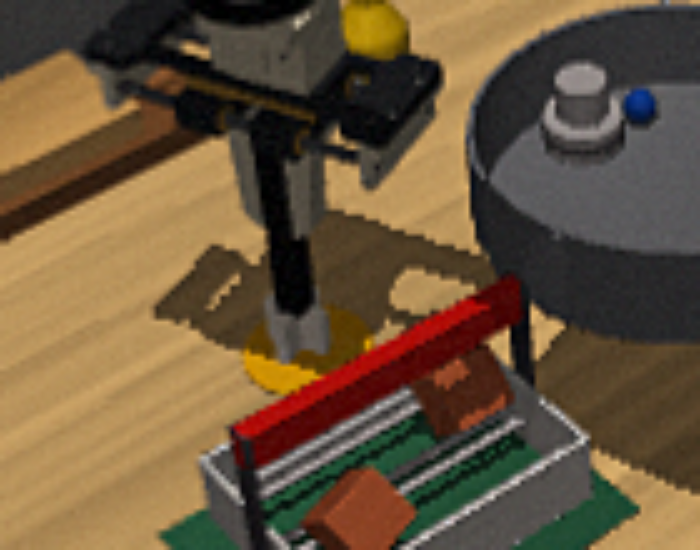

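carry_out:
  increments:
    - {"linear": [0,0.001,0.001],"yaw": 0}
    - {"linear": [0,0.002,0.001],"yaw": 0}
    - {"linear": [0,0.003,0.001],"yaw": 0}
    - {"linear": [0,0.003,0.001],"yaw": 0}

```text
t: 33.38
tool_pos: [0.6228, 0.2666, 0.1083]
orientation: [-1.353, 0.872, -0.946]
force: [0.1, -0.4, -1.2]
opening: 0.0175
```

carry_out:
  increments:
    - {"linear": [0,0.001,-0.001],"yaw": 0}
    - {"linear": [0,0.002,-0.001],"yaw": 0}
    - {"linear": [0,0.003,-0.001],"yaw": 0}

```text
t: 33.75
tool_pos: [0.6228, 0.2666, 0.108]
orientation: [-1.351, 0.871, -0.947]
force: [-6.2, -0.7, 17.4]
opening: 0.0178
```

Firm contact. Relax to the measured pose, then release.

carry_out:
  increments:
    - {"linear": [0,0,0],"yaw": 0}
    - {"linear": [0,0,0],"yaw": 0}

```text
t: 34.0
tool_pos: [0.623, 0.2667, 0.1083]
orientation: [-1.35, 0.871, -0.947]
force: [-0.6, -0.5, 3.5]
opening: 0.0181
```

carry_out:
  increments:
    - {"linear": [0,0,0],"yaw": 0}
    - {"linear": [0,0,0],"yaw": 0}
    - {"linear": [0,0,0],"yaw": 0}
    - {"linear": [0,0,0],"yaw": 0}
  gripper: 0.6

```text
t: 34.5
tool_pos: [0.6229, 0.2667, 0.1081]
orientation: [-1.351, 0.871, -0.947]
force: [-0.1, -0.7, -0.5]
opening: 0.0528
```

Run:
```python
from h import *
st(); print(togo([.6228,.2666,.25]).round(4)); snap('wrist','wrist20')
```

```text
t 34.5 pos [0.6229 0.2667 0.1081] x [ 0.386 -0.922  0.028] y [ 0.05  -0.009 -0.999] z [0.921 0.387 0.042] F [-0.1 -0.7 -0.5] op 0.0528 q [ 0.34  0.37  1.42 -0.03  1.3  -0.05]
[ 0.0039 -0.1417  0.0058]
```

View pics/wrist20.png

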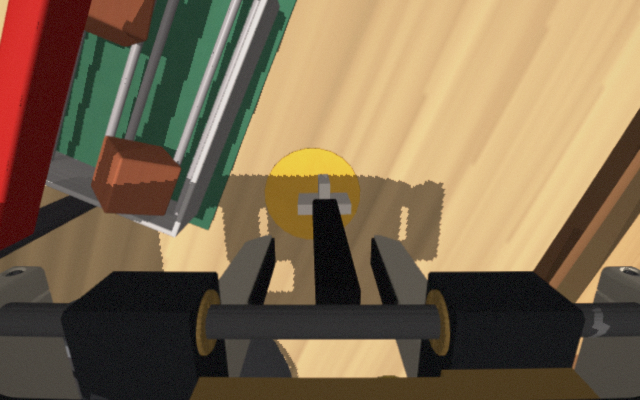

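The paddle stands free. Retreat straight up, then aside.

carry_out:
  increments:
    - {"linear": [0.001,-0.025,0.001],"yaw": 0}
    - {"linear": [0.002,-0.06,0.003],"yaw": 0}
    - {"linear": [0.003,-0.1,0.004],"yaw": 0}
    - {"linear": [0.004,-0.14,0.006],"yaw": 0}
    - {"linear": [0.004,-0.16,0.006],"yaw": 0}

```text
t: 35.17
tool_pos: [0.623, 0.2671, 0.2715]
orientation: [-1.347, 0.868, -0.949]
force: [1.0, -0.3, -0.4]
opening: 0.056
```

carry_out:
  increments:
    - {"linear": [0.04,0,-0.03],"yaw": 0}
    - {"linear": [0.09,0,-0.06],"yaw": 0}
    - {"linear": [0.14,0,-0.09],"yaw": 0}
    - {"linear": [0.19,0,-0.12],"yaw": 0}
    - {"linear": [0.24,0,-0.15],"yaw": 0}

```text
t: 35.8
tool_pos: [0.5766, -0.0139, 0.2702]
orientation: [-1.348, 0.869, -0.948]
force: [1.2, -0.8, -0.4]
opening: 0.0557
```

carry_out:
  increments:
    - {"linear": [0.05,0,-0.02],"yaw": 0}
    - {"linear": [0.1,0,-0.04],"yaw": 0}
    - {"linear": [0.15,0,-0.06],"yaw": 0}
    - {"linear": [0.2,0,-0.08],"yaw": 0}
    - {"linear": [0.24,0,-0.1],"yaw": 0}

```text
t: 36.42
tool_pos: [0.5766, -0.2758, 0.2709]
orientation: [-1.348, 0.871, -0.947]
force: [0.8, -0.3, 0.4]
opening: 0.0558
```

Run:
```python
from h import *
st(); t,_=snap('top','top21'); s,_=snap('side','side21')
cv2.imwrite('pics/t21c.png',cv2.resize(t[90:260,140:410],None,fx=2.9,fy=2.9)); cv2.imwrite('pics/s21c.png',cv2.resize(s[160:330,170:360],None,fx=3.5,fy=3.5))
```

```text
t 36.425 pos [ 0.5766 -0.2758  0.2709] x [ 0.386 -0.922  0.026] y [ 0.051 -0.007 -0.999] z [0.921 0.387 0.044] F [ 0.8 -0.3  0.4] op 0.0558 q [-0.54  0.17  1.36  0.02  1.56 -0.93]
```

View pics/t21c.png

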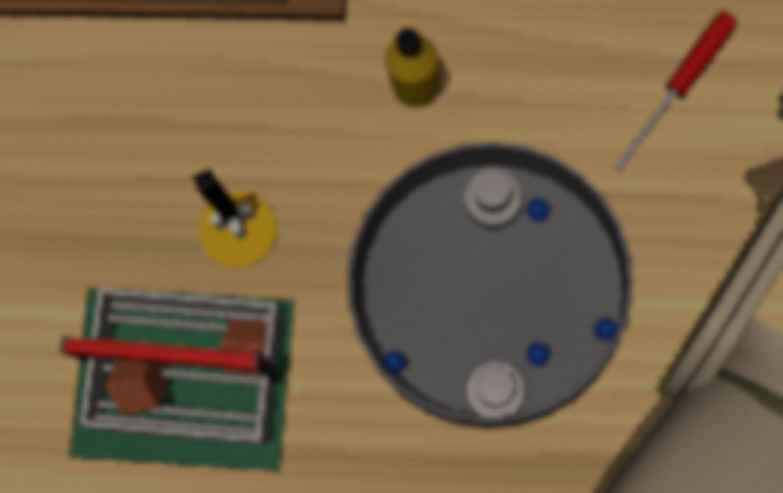

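View pics/s21c.png

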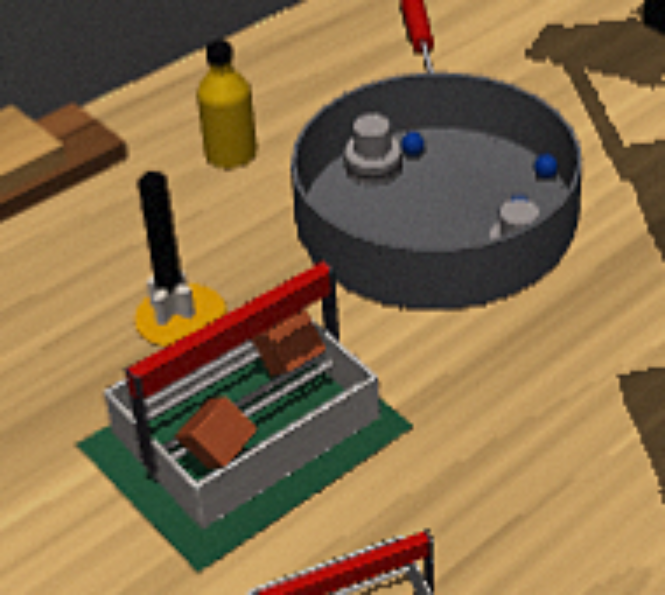

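Run:
```python
from h import *
t,pt=load('top21'); s,ps=load('side21')
M=np.array([(90,289),(295,300),(280,470),(72,458)])/2.9+[140,90]
print('mat',plane(pt,M,.003).mean(0), 'sieve rim', plane(pt,np.array([(95,289),(278,303),(268,441),(82,428)])/2.9+[140,90],.051).mean(0))
top=tri(pt,np.array((205,181))/2.9+[140,90],ps,np.array((152,178))/3.5+[170,160]); print('shaft top',top)
g=cv2.cvtColor(t,cv2.COLOR_BGR2HSV); m=((g[...,0]>105)&(g[...,0]<130)&(g[...,1]>150)).astype(np.uint8); m[:,:255]=0;m[:,365:]=0
k,l,q,c=cv2.connectedComponentsWithStats(m)
for i in range(1,k):
    P=plane(pt,[c[i]],.018)[0]; print('bead',q[i,4],P.round(3),np.hypot(P[0]-.559,P[1]-.011).round(3))
a,_=load('top0')
def bb(im,lo,hi,box):
    h=cv2.cvtColor(im,cv2.COLOR_BGR2HSV)[box[1]:box[3],box[0]:box[2]]; m=cv2.inRange(h,lo,hi); ys,xs=np.nonzero(m); return xs.mean()+box[0],ys.mean()+box[1]
for im in (a,t): print(bb(im,(20,150,60),(32,255,255),(270,98,296,128)),bb(im,(0,190,80),(5,255,255),(365,90,400,130)))
cv2.imwrite('pics/p21.png',cv2.resize(s[200:265,195:245],None,fx=9,fy=9,interpolation=cv2.INTER_CUBIC))
```

```text
mat [0.46714485 0.30961502 0.003     ] sieve rim [0.47413365 0.30211579 0.051     ]
shaft top (array([0.62735936, 0.26693934, 0.14948139]), np.float64(0.0015058340131315268))
bead 33 [ 0.645 -0.032  0.018] 0.096
bead 33 [ 0.527 -0.101  0.018] 0.116
bead 34 [ 0.501 -0.036  0.018] 0.075
bead 36 [0.488 0.103 0.018] 0.116
(np.float64(281.75357142857143), np.float64(114.5)) (np.float64(381.93564356435644), np.float64(107.58415841584159))
(np.float64(281.7971014492754), np.float64(114.44927536231884)) (np.float64(381.875), np.float64(107.61))
```

View pics/p21.png

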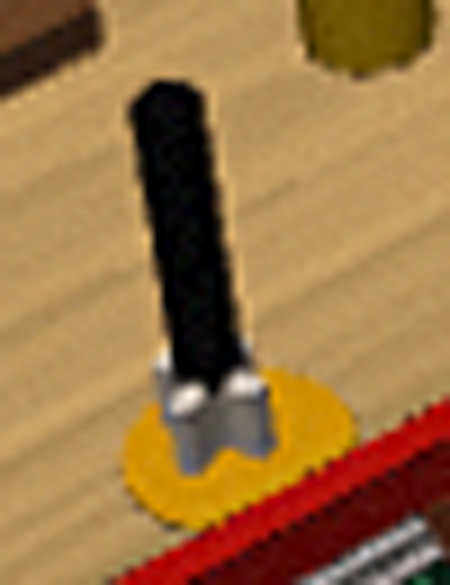

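All checks pass: the sieve is about 10 mm from the mat centre, the paddle is upright on its pad, and the bottle and screwdriver have not moved. Hand in.

Run:
```python
from h import *
print(robot.close_job())
```

```text
the job is handed in; nothing more can be done
None
```

The whole batch is done and handed in, with about 36 s of the 210 s used; the hand-in reports no verdict, so the results below come from my own last camera checks.

**What I did:**
- **Plugs:** I put both plugs in the tub. Only two were present; no third showed in any view.
- **Sieve:** I shook the larger sieve low over the tub until its four beads dropped, then put it back on its green mat.
- **Stirring:** I stirred four circles of about 72 mm with the blades near the tub floor, then stood the paddle back on its yellow pad.

**Last checks:**
- **Tub:** four beads at 75–116 mm from the tub centre and both plugs standing.
- **Sieve:** flat on its mat, about 10 mm from the mat centre, with both offcuts inside. One offcut sits turned and slightly tilted on the bars.
- **Paddle:** upright on the pad, within about 7 mm of its centre.
- **Bystanders:** the bottle and screwdriver are within 0.1 pixel of where they started.
- **Gripper:** clear of everything.

**What disagreed:**
- My first move was refused because the rows had no yaw value.
- The tool tilted by up to about 3° over the run, which I could not correct but which did no visible harm.
- The paddle briefly pressed on its pad with about 17 N before I eased off and released it.

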